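Tidy the bath niche: combs to the wash pail, empty cartons to the tilt-out bin

TASK

Tidy the bath niche: tilt the green bin under the ledge right out, drop every empty soap carton into it, then push it fully shut. Lift each neem comb up off its peg and drop it into the steel pail, to be carried off for washing; do that at any time. Leave the pail upright where it is and do not knock over or shove the scrubber, lota, saucer, toothbrush holder, oil bottle or powder tin.

Things in the scene. Friction and masses are not known exactly. Their poses are not given: they have to be found in the camera images.
- rack: fixed peg rack: dark wooden board 330 mm long (its y), 60 high (top at 250), 18 thick, on two posts. Origin on the work surface under the middle of the board's front face; the front looks along its -x. Four 8 mm steel pegs at y = -135, -45, 45, 135 mm, axis 225 mm above the surface: level for 46 mm, then bent up 45 degrees; the end is 55 mm out and 10 mm higher.
- bin (a joint): tilt of the green plastic bin about its hinge, rad: 0 shut (upright), grows as its top tilts out towards the bin's -x side, 0.75 is the stop. The hinge is stiff (about 0.4 N m, some 3 to 5 N at the handle): the bin stays where it is left.
- bin_hinge (a point): fixed point at the middle of the bin's hinge line, 12 mm above the surface, at the foot of its front panel. x: level, from the panel back under the ledge; y: along the hinge; z up. Shut bin from here: front panel x 0 to 8 mm, z 0 to 155; floor 110 mm deep; side and back walls 6 mm thick, 120 high; 208 mm wide over all.
- bin_handle (a point): middle of the bin's white handle bar: round, 10 mm thick, 110 mm long, along the hinge's y; 45 mm in front of the front panel and 23 mm above its top edge, so at x = -45, z = 178 mm from the hinge when shut; two sloping arms at its ends hold it; 40 mm of free space between bar and panel. Moves with the bin, axes turn with it.
- bin_floor (a point): middle of the bin's inner floor, 55 mm behind the hinge and 6 mm above it when shut; moves and turns with the bin (x to its back, y across, z up towards the mouth).
- ledge: fixed concrete ledge unit over the bin; origin on the work surface under bin_hinge, same axes. Slab x 20 to 170 mm, y +-135 mm, top 212 mm above the surface, underside 187. With the bin tilted 0.7 rad the rim of its front panel is 100 mm in front of the hinge and 130 mm above the surface; the open mouth is from there back to the ledge, 190 mm wide.
- pail: loose open steel pail, round, 140 mm high, 184 mm across the rim, 160 mm across the foot, 3 mm walls, 4 mm floor, 0.8 kg. Origin at the centre of its underside.
- comb1: wooden neem comb 1 (light wood), may be absent: flat, 40 mm wide (y), 12 thick (x), 129 long (z), 45 g, hang hole 20 wide, 34 high. Origin at the hole centre; top edge 29 mm above it, tooth ends 100 below. Starts hanging on a rack peg, teeth down, 28 mm in front of the board, the peg under the top of the hole (origin 212 mm up).
- comb1_mid (a point): middle of comb 1's length, 35.5 mm from the hole's centre towards the teeth; same axes.
- comb2: wooden neem comb 2 (darker wood), may be absent: flat, 40 mm wide (y), 12 thick (x), 129 long (z), 45 g, hang hole 20 wide, 34 high. Origin at the hole centre; top edge 29 mm above it, tooth ends 100 below. Starts hanging on a rack peg, teeth down, 28 mm in front of the board, the peg under the top of the hole (origin 212 mm up).
- comb2_mid (a point): middle of comb 2's length, 35.5 mm from the hole's centre towards the teeth; same axes.
- comb3: wooden neem comb 3 (light wood), may be absent: flat, 40 mm wide (y), 12 thick (x), 129 long (z), 45 g, hang hole 20 wide, 34 high. Origin at the hole centre; top edge 29 mm above it, tooth ends 100 below. Starts hanging on a rack peg, teeth down, 28 mm in front of the board, the peg under the top of the hole (origin 212 mm up).
- comb3_mid (a point): middle of comb 3's length, 35.5 mm from the hole's centre towards the teeth; same axes.
- comb4: wooden neem comb 4 (darker wood), may be absent: flat, 40 mm wide (y), 12 thick (x), 129 long (z), 45 g, hang hole 20 wide, 34 high. Origin at the hole centre; top edge 29 mm above it, tooth ends 100 below. Starts hanging on a rack peg, teeth down, 28 mm in front of the board, the peg under the top of the hole (origin 212 mm up).
- comb4_mid (a point): middle of comb 4's length, 35.5 mm from the hole's centre towards the teeth; same axes.
- carton1: empty yellow soap carton, may be absent: closed box 75 mm (its x) by 48 mm (its y) by 26 mm high, about 30 g, with a plain green panel on top, lying flat on the work surface. Origin at the centre of its underside.
- carton2: empty red soap carton, may be absent: closed box 75 mm (its x) by 48 mm (its y) by 26 mm high, about 30 g, with a plain green panel on top, lying flat on the work surface. Origin at the centre of its underside.
- carton3: empty white soap carton, may be absent: closed box 75 mm (its x) by 48 mm (its y) by 26 mm high, about 30 g, with a plain green panel on top, lying flat on the work surface. Origin at the centre of its underside.
- scrubber: round terracotta foot scrubber, 72 mm across, 28 mm high, lying among the cartons; a bystander, origin at the centre of its underside.
- lota: steel lota, 100 mm across, 100 mm high, behind the pail and rack; a bystander, origin at the centre of its underside.
- saucer: blue ceramic soap saucer 110 mm across with a green soap on it, 31 mm high over all, near the robot on its left; a bystander, origin at the centre of its underside.
- holder: white plastic toothbrush holder with two brushes, 68 mm across, 170 mm high, on top of the ledge (212 mm above the surface), 100 to 120 mm behind the hinge line; a bystander, origin at the centre of its underside.
- oil: amber hair-oil bottle, 56 mm across, 140 mm high, to the robot's left in front of the ledge; a bystander, origin at the centre of its underside.
- powder: orange tooth-powder tin, 70 mm across, 110 mm high, near the robot on its right; a bystander, origin at the centre of its underside.
Mind the look-alikes: they are no part of the job. Several things look just like the carton2: the one meant starts farthest from the robot's base.

How it is judged:
On the way, in this order (a step that is already met when the one before it is completed fails the run):
1. the bin is tilted out (value of joint bin above 0.55 rad), for 0.2 s.
2. every carton is in the bin, while it is tilted out (value of joint bin above 0.35 rad and x of carton1 in the frame of bin_floor between -0.07 and 0.07 m and y of carton1 in the frame of bin_floor between -0.11 and 0.11 m and z of carton1 in the frame of bin_floor between -0.015 and 0.16 m and x of carton2 in the frame of bin_floor between -0.07 and 0.07 m and y of carton2 in the frame of bin_floor between -0.11 and 0.11 m and z of carton2 in the frame of bin_floor between -0.015 and 0.16 m and x of carton3 in the frame of bin_floor between -0.07 and 0.07 m and y of carton3 in the frame of bin_floor between -0.11 and 0.11 m and z of carton3 in the frame of bin_floor between -0.015 and 0.16 m), for 0.2 s.
At the end, for the whole second after the job is handed in: The bin is shut (under 0.08 rad) with every present carton inside it; every present comb lies or stands in the pail, let go and no longer falling (under 0.15 m/s), its middle within 85 mm of the pail's axis and below 135 mm above the pail's foot; the pail is upright (within 0.15 rad) (value of joint bin below 0.08 rad and x of carton1 in the frame of bin_floor between -0.07 and 0.07 m and y of carton1 in the frame of bin_floor between -0.11 and 0.11 m and z of carton1 in the frame of bin_floor between -0.015 and 0.16 m and linear speed of each of carton1, carton2, carton3 below 0.03 m/s and x of carton2 in the frame of bin_floor between -0.07 and 0.07 m and y of carton2 in the frame of bin_floor between -0.11 and 0.11 m and z of carton2 in the frame of bin_floor between -0.015 and 0.16 m and x of carton3 in the frame of bin_floor between -0.07 and 0.07 m and y of carton3 in the frame of bin_floor between -0.11 and 0.11 m and z of carton3 in the frame of bin_floor between -0.015 and 0.16 m and horizontal distance between each of comb1_mid, comb2_mid, comb3_mid, comb4_mid and pail below 0.085 m and z of comb1_mid in the frame of pail between 0 and 0.135 m and linear speed of each of comb1, comb2, comb3, comb4 below 0.15 m/s and z of comb2_mid in the frame of pail between 0 and 0.135 m and z of comb3_mid in the frame of pail between 0 and 0.135 m and z of comb4_mid in the frame of pail between 0 and 0.135 m and angle between pail's own z axis and vertical below 0.15 rad); the robot touches nothing.
It fails at once if a bystander (scrubber, lota, saucer, toothbrush holder, oil bottle, powder tin) was knocked over or moved more than 50 mm (distance of any of scrubber, lota, saucer, holder, oil, powder from where it was at the start of the episode above 0.05 m or angle between any of scrubber, lota, saucer, holder, oil, powder's own z axis and vertical above 0.6 rad).
It fails at once if the pail was tipped or moved more than 60 mm (angle between pail's own z axis and vertical above 0.5 rad or distance of pail from where it was at the start of the episode above 0.06 m).
Of comb1, comb2, comb3, comb4 only 2 to 4 are there at a start; the rules pass over those that are not, and their reading is None.
Of carton1, carton2, carton3 only 2 to 3 are there at a start; the rules pass over those that are not, and their reading is None.
At some moment in a run one of carton1, carton2, carton3 may be knocked a few centimetres aside while the robot is not near it.
Once in a run the grip may slacken for a moment while it holds something.
It also fails if it takes over 210 s, if anything falls off the work surface, if the arm or the gripper's body presses on something with over 40 N, if the wrist force passes 120 N, or if a joint passes its speed limit or range.

ROBOT

A 6-joint arm with a two-finger parallel gripper is mounted at the origin on the work surface. World frame = base frame: x ahead of the robot, y to its left, z up, the work surface at z = 0. Lengths are in m, angles in rad, forces in N, time in s.
With the tool pointing down it reaches from about 0.325 to 0.925 m from the base axis. Payload 3.1 kg.
Tool frame: the origin (TCP) lies between the finger pads; the fingertips stand 22 mm ahead of it and the grasp point (between the pads) lies 3 mm ahead of it; z points along the fingers, y is the direction in which the jaws open and shut (so a half turn about z gives the same grasp; the last joint's range is limited). The gripper opens to 85 mm and grips with 20 to 120 N. Pads are 22 mm wide; open, the fingers measure 114 mm over their backs; the gripper's body (76 mm by 85 mm) begins 54 mm behind the grasp point. The pads swing forward as they close: fully open they stand 13 mm farther back than shut.
Start: joints at [-1.405, 0.217, 1.613, -0, 1.311, -0.112], TCP at [0.171, -0.601, 0.253] pointing down, gripper open.
Joint ranges: [-2.75, 2.75], [-0.78, 2.1], [0.31, 2.55], [-1.13, 4.27], [0.13, 2.63], [-2.58, 2.58]. Speed limits (rad/s): [2.79, 2.79, 3.14, 3.14, 3.14, 3.14].

INTERFACE

Orientations are given as a rotation vector (axis times angle).
In Python, from plant import ctrl, eyes gives the robot as it stands.
- The arm moves only by the tool send_rows, never from a script. Its argument "increments" is one flat list of numbers, 6 for each row, row after row: the shift along the tool's x, y, z normalised to -1 to 1, where 1 is 0.03 m, then the turn, a rotation vector about the tool's x, y, z normalised to -1 to 1, where 1 is 6 degrees. A call has 1 to 5 rows; each row shifts and turns the pose as measured when the row begins, along the tool's axes as they then stand; what a row does not reach is not made up. A row lasts 1/12 s, in which the tool goes at most 41.7 mm and 7.16 degrees, less where a joint would pass 70% of its speed; a pose out of reach is approached as far as the arm can. A call with a number of a shift or a turn outside -1 to 1 is refused whole. A call with a gripper value outside its range is refused whole. "jaw" is the opening, from -1 (shut) to 1 (fully open), so that 0 is half open, set as the call begins (left out, the last holds). The fingers move at their own pace and stop on an object; the grip force is fixed at half the most. Time passes only in rows, so rows that do not move let the fingers close. It gives the time, the measured TCP pose, the force and the opening at its end, in the units of the state.
- ctrl.state(): the state, without advancing time (a new reading comes with each control period).
- eyes.snapshot(name): name is "scene" or "top"; returns (picture, depth): 400x640x3 uint8, blue, green, red; 400x640 float32, m along the optical axis (not along the pixel's ray), 0 where there is no reading.
- eyes.camera_info(name): a dict with "intrinsics" (3x3 intrinsics, pixels), "k1" (the pictures are not rectified: a ray, as slopes to the right and down, at radius r is drawn at 1 + k1 r^2 times it, then the intrinsics apply), "world_to_cam" (4x4, takes a point from world to camera coordinates). Camera axes: x right, y down, z forward; pixel columns grow to the right and rows downward; lengths in m; the calibration is good to about 2 mm. A picture is of the moment at which its call begins. camera_info takes no time and is no camera call.
- ctrl.job_done(): hands the job in, once; it reports no verdict.
The state is a dict: "t": time; "joint_pos": joint angles; "qd": joint speeds; "joint_torque": joint torques, N m; "tcp_pos": TCP position; "ee_rot": TCP orientation; "ft_force": force on the tool from outside, world axes, zero at the start; "ft_torque": the same for the moment, N m; "opening": finger opening in m.
Only numpy, scipy, OpenCV 4.12 (cv2) and the standard library are available. Lean on these libraries where they do the work, as an engineer would, in place of code of your own. Each camera call takes 0.05 s, during which the arm holds its last target. There are 200 camera calls.

## Working session

There is one attempt and no reset: what is moved stays moved. The work goes in short steps, Python scripts to look and compute and a tool call to move; the robot and the scene stay as the last step left them, time stands still between calls to the robot, and variables do not carry over. Pictures are saved under pics/ and viewed, on a budget of 14 in all, crops included, one or two more only if the job needs it, and the job is handed in when it is done.

Besides the shell and the picture viewer there is one more tool, called after "Emit:" as name(argument=value, ...) on one line, values as JSON. send_rows: Moves the arm, as the interface text tells. Its arguments: {"type":"object","properties":{"increments":{"type":"array","items":{"type":"number","minimum":-1,"maximum":1}},"jaw":{"type":"number"}},"required":["increments"]}

```bash
ls; mkdir -p pics; cat > h.py <<'E'
import numpy as np, cv2
from scipy.spatial.transform import Rotation as R
from plant import ctrl, eyes
def cloud(name):
    im,d=eyes.snapshot(name); ci=eyes.camera_info(name)
    K=np.array(ci["intrinsics"]);k1=ci["k1"];T=np.array(ci["world_to_cam"])
    v,u=np.mgrid[0:400,0:640].astype(float)
    xd=(u-K[0,2])/K[0,0]; yd=(v-K[1,2])/K[1,1]
    x,y=xd.copy(),yd.copy()
    for _ in range(10):
        s=1+k1*(x*x+y*y); x=xd/s;y=yd/s
    C=np.stack([x*d,y*d,d],-1); Ti=np.linalg.inv(T)
    P=C@Ti[:3,:3].T+Ti[:3,3]; P[d<=0]=np.nan
    rays=np.stack([x,y,np.ones_like(x)],-1)@Ti[:3,:3].T
    return im,P,rays,Ti[:3,3]
def onplane(rays,o,u,v,z):
    r=rays[int(round(v)),int(round(u))]; return o+r*(z-o[2])/r[2]
def st():
    s=ctrl.state(); print(round(s['t'],2),np.round(s['tcp_pos'],4),np.round(R.from_rotvec(s['ee_rot']).as_matrix(),3).tolist(),np.round(s['ft_force'],1),round(s['opening'],4)); return s
def delta(target,Rt=None):
    s=ctrl.state();M=R.from_rotvec(s['ee_rot'])
    d=M.inv().apply(np.array(target)-s['tcp_pos'])/0.03
    w=np.zeros(3) if Rt is None else (M.inv()*R.from_matrix(Rt)).as_rotvec()/np.radians(6)
    print('rows-sum shift',np.round(d,2),'turn',np.round(w,2))
E
python3 - <<'E'
from h import *
for n in ("scene","top"):
    im,P,r,o=cloud(n); np.savez(n+'0.npz',im=im,P=P,r=r,o=o); cv2.imwrite(f'pics/{n}0.png',im); print(n,o,r[200,320])
st()
E
```

```text
pics
scene [ 0.88048034 -0.62110654  0.86124134] [-0.38504495  0.61730879 -0.68608909]
top [0.35986919 0.0202894  1.72582968] [ 0.06470831 -0.01287568 -0.99793843]
0.1 [ 0.1713 -0.6003  0.2521] [[0.962, 0.274, -0.0], [0.274, -0.962, 0.002], [0.0, -0.002, -1.0]] [-0.3 -0.6 -0.2] 0.0855
```

View pics/scene0.png

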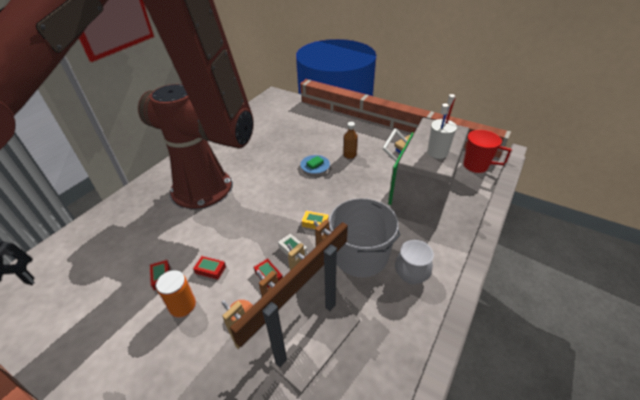

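View pics/top0.png

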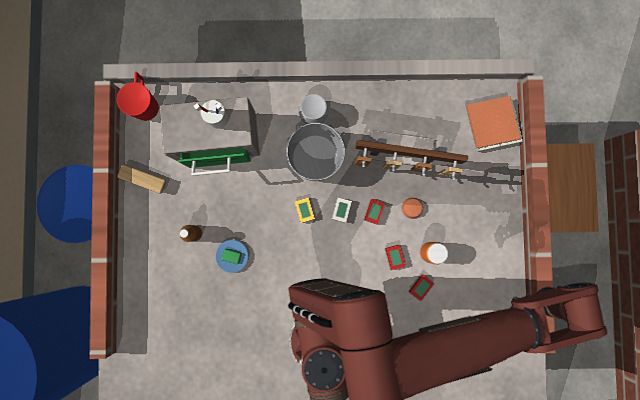

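The top view shows the bin's handle at (210,165), the pail at (315,150), the rack at (412,150) with combs, and cartons yellow (305,210) and white (343,210). Three things look like carton2, at (376,211), (396,257) and (422,288). I'll measure their distances and look at one enlarged crop.

```bash
python3 - <<'E'
from h import *
z=np.load('top0.npz');im,P,r,o=[z[k] for k in('im','P','r','o')]
for n,(u,v) in dict(y=(305,210),w=(343,210),r1=(376,211),r2=(396,257),r3=(422,288)).items():
    p=onplane(r,o,u,v,.026); print(n,p,np.hypot(*p[:2]),P[v,u])
for n,(u,v) in dict(scrub=(413,208),powder=(433,253),oil=(190,233),sauc=(232,256),holder=(211,111),lota=(314,106),pail=(316,152)).items(): print(n,np.round(P[v,u],3))
hsv=cv2.cvtColor(im,cv2.COLOR_BGR2HSV)
# cartons : green panels
g=cv2.inRange(hsv,(40,60,30),(95,255,200))
n,l,s,c=cv2.connectedComponentsWithStats(g)
for i in range(1,n):
    if s[i,4]>30:
        q=np.argwhere(l==i)
        w=np.array([onplane(r,o,b,a,.026)[:2] for a,b in q]).astype(np.float32)
        (cx,cy),(a1,a2),an=cv2.minAreaRect(w*1000); print('green',c[i],s[i,4],np.round(w.mean(0),4),round(cx),round(cy),round(a1),round(a2),round(an,1))
# rim of pail
Z=P[...,2]
m=(Z>.13)&(Z<.15)&(np.hypot(P[...,0]-P[152,316,0],P[...,1]-P[152,316,1])<.12)
w=(P[m][:,:2]*1000).astype(np.float32); print('pail',cv2.minEnclosingCircle(w),len(w))
crop=cv2.resize(im[120:310,270:480],None,fx=3.5,fy=3.1,interpolation=cv2.INTER_CUBIC); cv2.imwrite('pics/crop1.png',crop)
E
```

```text
y [0.43701573 0.04906315 0.026     ] 0.4397612336065915 [0.43672396 0.04895433 0.03242873]
w [ 0.43564869 -0.07839964  0.026     ] 0.44264691084511093 [ 0.43586561 -0.07868214  0.02113427]
r1 [ 0.43109799 -0.18904882  0.026     ] 0.47072808780445297 [ 0.43093207 -0.1885612   0.02995952]
r2 [ 0.27695075 -0.25279761  0.026     ] 0.3749777966619869 [ 0.27724053 -0.25184322  0.03194061]
r3 [ 0.17358196 -0.33700825  0.026     ] 0.3790847577827427 [ 0.17427841 -0.33567245  0.03235498]
scrub [ 0.44  -0.312  0.032]
powder [ 0.292 -0.358  0.106]
oil [0.364 0.414 0.112]
sauc [0.286 0.293 0.033]
holder [0.71  0.31  0.304]
lota [0.776 0.015 0.086]
pail [0.636 0.01  0.009]
green [214.4898167  156.82790224] 982 [0.6203 0.3536] 619 357 53 241 5.1
green [304.14912281 209.54385965] 114 [0.4386 0.0519] 438 52 47 26 16.2
green [341.3539823 209.4159292] 113 [ 0.4377 -0.0729] 438 -73 26 47 75.2
green [374.22807018 211.13157895] 114 [ 0.4307 -0.1831] 431 -183 26 48 70.5
green [230.92307692 255.96832579] 221 [0.2862 0.2976] 286 297 61 40 73.6
green [395.1826087  257.13913043] 115 [ 0.2765 -0.2501] 276 -250 48 26 12.9
green [421.88135593 287.53389831] 118 [ 0.1751 -0.3367] 175 -337 27 47 50.7
pail ((620.4952392578125, 11.649392127990723), 94.33338165283203) 251
```

View pics/crop1.png

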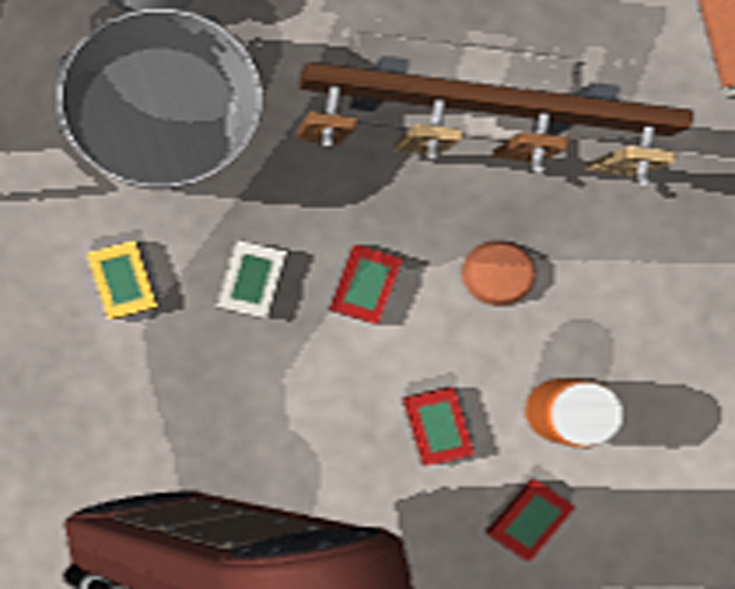

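carton2 is the red one at (376,211): it is 0.471 m from the base, against 0.375 m and 0.379 m for the two look-alikes, and the crop confirms it (red box, green panel, between the white carton and the scrubber). All four pegs carry combs. Next I fit the bin and the rack.

```bash
python3 - <<'E'
from h import *
z=np.load('top0.npz');im,P,r,o=[z[k] for k in('im','P','r','o')]
hsv=cv2.cvtColor(im,cv2.COLOR_BGR2HSV)
def proj(m,zz): return np.array([onplane(r,o,b,a,zz)[:2] for a,b in np.argwhere(m)])*1000
def sub(m,x0,x1,y0,y1):
    k=np.zeros_like(m);k[y0:y1,x0:x1]=m[y0:y1,x0:x1];return k
def bigg(m):
    n,l,s,c=cv2.connectedComponentsWithStats(m.astype(np.uint8));return l==1+np.argmax(s[1:,4])
g=bigg(sub(cv2.inRange(hsv,(40,60,30),(95,255,200)),150,270,130,180))
w=proj(g,.155+.012);print('green panel top',cv2.minAreaRect(w.astype(np.float32)),cv2.boxPoints(cv2.minAreaRect(w.astype(np.float32))).round().tolist())
wh=bigg(sub(cv2.inRange(hsv,(0,0,190),(180,50,255)),180,240,158,180))
print('white px',np.argwhere(wh).min(0),np.argwhere(wh).max(0))
w=proj(wh,.190)
b=cv2.minAreaRect(w.astype(np.float32));print('handle',b,cv2.boxPoints(b).round().tolist())
# rack board
br=bigg(sub(cv2.inRange(hsv,(3,90,30),(15,255,140)),350,470,135,165))
w=proj(br,.25);b=cv2.minAreaRect(w.astype(np.float32));print('rack',b,cv2.boxPoints(b).round().tolist())
Z=P[...,2]
m=sub(((Z>.235)&(Z<.265)).astype(np.uint8),345,475,130,180)>0
w=P[m][:,:2]*1000;b=cv2.minAreaRect(w.astype(np.float32));print('rack depth',b,m.sum())
# pegs and combs: light wood/bright pixels table
m=sub(((Z>.205)&(Z<.222)).astype(np.uint8),150,265,90,160)>0
w=P[m][:,:2]*1000;b=cv2.minAreaRect(w.astype(np.float32));print('ledge',b,cv2.boxPoints(b).round().tolist())
big=cv2.resize(im[130:185,340:480],None,fx=5.5,fy=5.5,interpolation=cv2.INTER_CUBIC)
big2=cv2.resize(im[90:185,150:290],None,fx=3.2,fy=3.2,interpolation=cv2.INTER_CUBIC)
H=np.zeros((big.shape[0]+big2.shape[0],770,3),np.uint8);H[:big.shape[0],:big.shape[1]]=big;H[big.shape[0]:,:big2.shape[1]]=big2
cv2.imwrite('pics/crop2.png',H);print(H.shape)
E
```

```text
green panel top ((597.562255859375, 329.1376953125), (48.32902908325195, 221.4019775390625), 5.099247455596924) [[564.0, 437.0], [583.0, 217.0], [631.0, 221.0], [612.0, 442.0]]
white px [158 187] [174 228]
handle ((565.6575317382812, 341.832275390625), (41.45447540283203, 126.94682312011719), 4.286342144012451) [[540.0, 404.0], [550.0, 277.0], [591.0, 280.0], [582.0, 407.0]]
rack ((594.5225830078125, -268.7017517089844), (328.9621276855469, 27.34126853942871), 81.19601440429688) [[556.0, -429.0], [583.0, -433.0], [633.0, -108.0], [606.0, -104.0]]
rack depth ((578.7098388671875, -268.3265380859375), (328.1544494628906, 91.97571563720703), 81.32093048095703) 1090
ledge ((690.2505493164062, 345.4836120605469), (151.8821563720703, 271.4443664550781), 4.9124979972839355) [[603.0, 474.0], [626.0, 204.0], [778.0, 217.0], [754.0, 487.0]]
(606, 770, 3)
```

View pics/crop2.png

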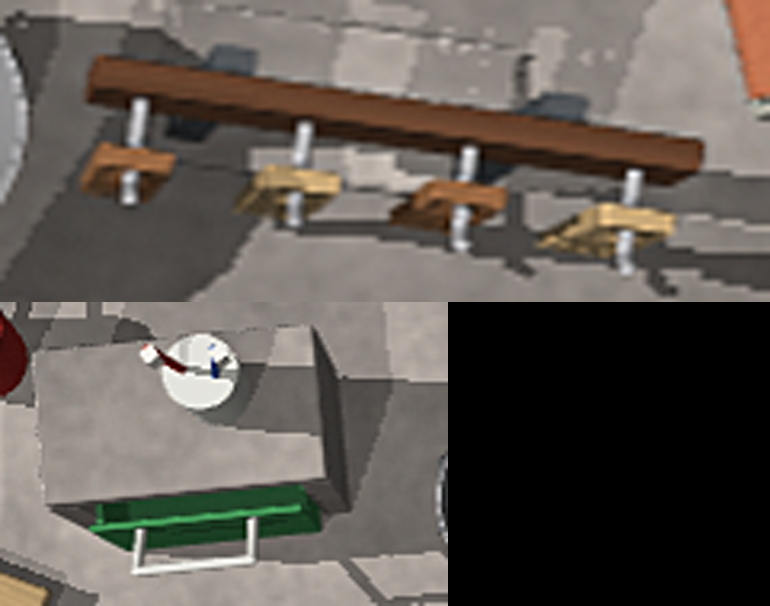

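Emit:
send_rows(increments=[0,0,-0.2,0,0,-1,0,0,-0.2,0,0,-1,0,0,-0.2,0,0,-1,0,0,-0.2,0,0,-1,0,0,-0.2,0,0,-1], jaw=0)

```text
t: 0.52
tcp_pos: [0.1707, -0.5968, 0.2763]
ee_rot: [-2.866, -1.253, -0.006]
ft_force: [0.7, 0.8, -0.1]
opening: 0.0426
```

Emit:
send_rows(increments=[0,0,0,0,0,-1,0,0,0,0,0,-1,0,0,0,0,0,-1,0,0,0,0,0,-1,0,0,0,0,0,-1])

```text
t: 0.93
tcp_pos: [0.1705, -0.5958, 0.275]
ee_rot: [-2.416, -1.984, -0.014]
ft_force: [0.1, 0.7, -0.8]
opening: 0.0428
```

Emit:
send_rows(increments=[0,0,0,0,0,-1,0,0,0,0,0,-1,0,0,0,0,0,-1,0,0,0,0,0,0])

```text
t: 1.27
tcp_pos: [0.1703, -0.594, 0.2717]
ee_rot: [-2.053, -2.354, -0.023]
ft_force: [0.2, 0.7, 0.2]
opening: 0.0424
```

```bash
python3 - <<'E'
from h import *
st()
a=np.radians(4.9);x=[np.cos(a),np.sin(a),0];y=[-np.sin(a),np.cos(a),0];M=np.array([y,x,[0,0,-1]]).T
delta([.55,.338,.193],M)
# predicted comb tops in top picture
ci=eyes.camera_info("top");K=np.array(ci["intrinsics"]);T=np.array(ci["world_to_cam"])
for c in [(583,-130),(569.3,-219),(555.7,-308),(542,-397)]:
    q=T@np.array([c[0]/1000,c[1]/1000,.241,1]);p=q[:2]/q[2];p=p*(1+ci["k1"]*p@p);u=K[0,0]*p[0]+K[0,2];v=K[1,1]*p[1]+K[1,2]
    print(u,v,'crop',(u-340)*5.5,(v-130)*5.5)
E
```

```text
1.27 [ 0.1703 -0.594   0.2717] [[-0.136, 0.991, -0.004], [0.99, 0.136, 0.023], [0.023, -0.001, -1.0]] [0.2 0.7 0.2] 0.0424
rows-sum shift [28.98 16.78  3.29] turn [-0.01 -0.22  0.49]
363.90374180562145 156.65780955048766 crop 131.47057993091798 146.61795252768212
394.1270368361152 160.9461122049674 crop 297.69870259863376 170.20361712732065
424.36270769022974 165.2085181637211 crop 463.9948922962636 193.646849900466
454.60102919211954 169.51070376507343 crop 630.3056605566575 217.30887070790385
```

Emit:
send_rows(increments=[1,0.5,0,0,-0.22,0.5,1,0.5,0,0,0,0,1,0.5,0,0,0,0,1,0.5,0,0,0,0,1,0.5,0,0,0,0])

```text
t: 1.68
tcp_pos: [0.2302, -0.4372, 0.2661]
ee_rot: [-2.151, -2.28, -0.001]
ft_force: [1.0, 0.5, -0.6]
opening: 0.043
```

Emit:
send_rows(increments=[1,0.5,0,0,0,0,1,0.5,0,0,0,0,1,0.5,0,0,0,0,1,0.5,0,0,0,0,1,0.5,0,0,0,0])

```text
t: 2.1
tcp_pos: [0.2981, -0.2745, 0.2646]
ee_rot: [-2.171, -2.258, -0.004]
ft_force: [1.0, 0.1, 0.0]
opening: 0.0429
```

Emit:
send_rows(increments=[1,0.5,0,0,0,0,1,0.5,0,0,0,0,1,0.5,0,0,0,0,1,0.5,0,0,0,0,1,0.5,0,0,0,0])

```text
t: 2.52
tcp_pos: [0.3688, -0.1134, 0.2647]
ee_rot: [-2.193, -2.239, -0.005]
ft_force: [1.4, 0.3, -0.7]
opening: 0.0428
```

Emit:
send_rows(increments=[1,0.5,0,0,0,0,1,0.5,0,0,0,0,1,0.5,0,0,0,0,1,0.5,0,0,0,0,1,0.5,0,0,0,0])

```text
t: 2.93
tcp_pos: [0.4422, 0.0468, 0.2653]
ee_rot: [-2.211, -2.224, -0.006]
ft_force: [0.7, -1.0, -0.5]
opening: 0.0431
```

Emit:
send_rows(increments=[1,0.5,0,0,0,0,1,0.5,0,0,0,0,1,0.5,0,0,0,0,1,0.5,0,0,0,0,1,0.5,0,0,0,0])

```text
t: 3.35
tcp_pos: [0.5178, 0.2063, 0.2647]
ee_rot: [-2.225, -2.21, -0.003]
ft_force: [0.5, -0.2, 0.4]
opening: 0.0426
```

```bash
cat >> h.py <<'E'
def yawR(deg):  # tool down, tool x at this yaw
    a=np.radians(deg);return np.array([[np.cos(a),np.sin(a),0],[np.sin(a),-np.cos(a),0],[0,0,-1]]).T
E
python3 - <<'E'
from h import *
st();delta([.55,.338,.193],yawR(94.9))
E
```

```text
3.35 [0.5178 0.2063 0.2647] [[0.006, 1.0, -0.003], [1.0, -0.006, 0.005], [0.005, -0.003, -1.0]] [ 0.5 -0.2  0.4] 0.0426
rows-sum shift [4.39 1.05 2.41] turn [-0.02 -0.05 -0.88]
```

Emit:
send_rows(increments=[1,0.25,0,0,0,0,1,0.25,0,0,0,0,1,0.25,0,0,0,0,1,0.25,0,0,0,0,0,0,0,0,0,-0.85])

```text
t: 3.77
tcp_pos: [0.5506, 0.3375, 0.262]
ee_rot: [-2.134, -2.295, -0.003]
ft_force: [-0.2, -0.7, -0.5]
opening: 0.0429
```

Emit:
send_rows(increments=[0,0,0,0,0,0,0,0,0,0,0,0])

```text
t: 3.93
tcp_pos: [0.5499, 0.3394, 0.2602]
ee_rot: [-2.135, -2.293, 0.001]
ft_force: [0.3, -0.8, 0.3]
opening: 0.0424
```

```bash
python3 - <<'E'
from h import *
st();delta([.55,.338,.193],yawR(94.9))
E
```

```text
3.93 [0.5499 0.3394 0.2602] [[-0.071, 0.997, -0.007], [0.997, 0.071, 0.005], [0.006, -0.006, -1.0]] [ 0.3 -0.8  0.3] 0.0424
rows-sum shift [-0.06  0.01  2.24] turn [-0.06 -0.06 -0.14]
```

Lower onto the bar, close, and look.

Emit:
send_rows(increments=[0,0,0.7,0,0,-0.1,0,0,0.7,0,0,0,0,0,0.6,0,0,0,0,0,0.1,0,0,0,0,0,0,0,0,0])

```text
t: 4.35
tcp_pos: [0.5499, 0.3364, 0.1969]
ee_rot: [-2.145, -2.286, -0.001]
ft_force: [0.6, 0.5, 0.4]
opening: 0.0427
```

Emit:
send_rows(increments=[0,0,0,0,0,0,0,0,0,0,0,0,0,0,0,0,0,0,0,0,0,0,0,0,0,0,0,0,0,0], jaw=-1)

```text
t: 4.77
tcp_pos: [0.5504, 0.3351, 0.1988]
ee_rot: [-2.15, -2.282, -0.004]
ft_force: [0.9, 1.5, -3.6]
opening: 0.0076
```

```bash
python3 - <<'E'
from h import *
st()
im,P,r,o=cloud("scene"); cv2.imwrite('pics/s1.png',cv2.resize(im[80:260,330:540],None,fx=3.5,fy=3.3))
E
```

```text
4.77 [0.5504 0.3351 0.1988] [[-0.059, 0.998, -0.003], [0.998, 0.059, 0.006], [0.006, -0.002, -1.0]] [ 0.9  1.5 -3.6] 0.0076
```

View pics/s1.png

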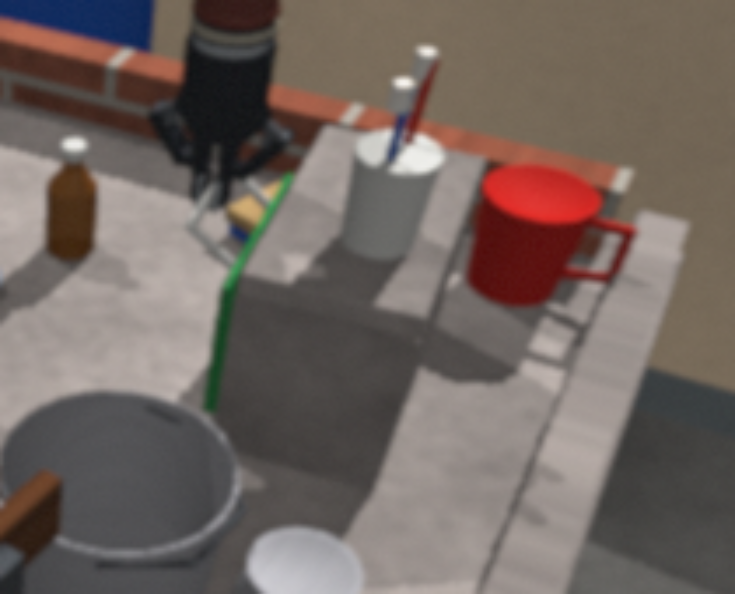

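The fingers are on the bar but closed to only 7.6 mm, so the bite is low. I'll open, go a little lower, and grip again.

Emit:
send_rows(increments=[0,0,0,0,0,0,0,0,0,0,0,-0.3,0,0,0.2,0,0,0,0,0,0.2,0,0,0,0,0,0,0,0,0], jaw=-0.2)

```text
t: 5.23
tcp_pos: [0.5524, 0.3361, 0.1902]
ee_rot: [-2.118, -2.315, -0.013]
ft_force: [-0.2, -0.4, -1.0]
opening: 0.0342
```

Emit:
send_rows(increments=[0,0,0.1,0,0,0,0,0,0,0,0,0,0,0,0,0,0,0,0,0,0,0,0,0,0,0,0,0,0,0], jaw=-1)

```text
t: 5.65
tcp_pos: [0.5515, 0.3361, 0.1871]
ee_rot: [-2.119, -2.312, -0.009]
ft_force: [-1.1, -0.3, 0.3]
opening: 0.0082
```

Emit:
send_rows(increments=[0,0,0,0,0,0,0,0,0,0,0,0,0,0,0,0,0,0])

```text
t: 5.9
tcp_pos: [0.5515, 0.3361, 0.1871]
ee_rot: [-2.119, -2.312, -0.009]
ft_force: [-1.3, 0.6, -0.6]
opening: 0.0081
```

Emit:
send_rows(increments=[0,-0.44,0.13,0,0,0,0,-0.43,0.17,0,0,0,0,-0.42,0.2,0,0,0,0,-0.4,0.22,0,0,0,0,-0.38,0.25,0,0,0])

```text
t: 6.32
tcp_pos: [0.5092, 0.3325, 0.1697]
ee_rot: [2.105, 2.296, 0.072]
ft_force: [-0.8, -5.7, 14.5]
opening: 0.008
```

```bash
python3 - <<'E'
from h import *
st()
E
```

```text
6.32 [0.5092 0.3325 0.1697] [[-0.087, 0.995, 0.05], [0.996, 0.086, 0.017], [0.012, 0.052, -0.999]] [-0.8 -5.7 14.5] 0.008
```

Emit:
send_rows(increments=[0,-0.5,0.28,0.15,0,0,0,-0.48,0.3,0.15,0,0,0,-0.46,0.33,0.1,0,0,0,-0.44,0.36,0.1,0,0,0,-0.42,0.38,0.1,0,0])

```text
t: 6.73
tcp_pos: [0.4586, 0.3282, 0.1285]
ee_rot: [2.113, 2.308, 0.057]
ft_force: [8.2, -1.7, -1.1]
opening: 0.008
```

```bash
python3 - <<'E'
from h import *
s=st(); p=s['tcp_pos']-np.array([.5946,.3373,.012]); print(p[:2]@[.9963,.0856],p[2])
E
```

```text
6.73 [0.4586 0.3282 0.1285] [[-0.089, 0.995, 0.033], [0.996, 0.088, 0.019], [0.016, 0.035, -0.999]] [ 8.2 -1.7 -1.1] 0.008
-0.13627069580897813 0.11651133557800462
```

Emit:
send_rows(increments=[0,-0.3,0.28,0.1,0,0,0,-0.25,0.25,0.1,0,0,0,-0.1,0.1,0,0,0,0,0,0,0,0,0,0,0,0,0,0,0])

```text
t: 7.15
tcp_pos: [0.4428, 0.3269, 0.1079]
ee_rot: [2.116, 2.314, 0.049]
ft_force: [2.4, -1.5, 2.2]
opening: 0.0082
```

Emit:
send_rows(increments=[0,0,0,0,0,0,0,0,0,0,0,0,0,0,0,0,0,0,0,0,0,0,0,0,0,0,-0.2,0,0,0], jaw=-0.1)

```text
t: 7.57
tcp_pos: [0.4357, 0.3259, 0.1096]
ee_rot: [-2.118, -2.313, -0.027]
ft_force: [0.8, -0.1, -0.0]
opening: 0.0384
```

```bash
python3 - <<'E'
from h import *
s=st(); p=s['tcp_pos']-np.array([.5946,.3373,.012]); print(p[:2]@[.9963,.0856],p[2]); delta([.437,.333,.28],yawR(94.9))
E
```

```text
7.57 [0.4357 0.3259 0.1096] [[-0.088, 0.996, 0.008], [0.996, 0.088, 0.016], [0.015, 0.009, -1.0]] [ 0.8 -0.1 -0. ] 0.0384
-0.15924164029017165 0.09757585749851914
rows-sum shift [ 0.32  0.11 -5.68] turn [ 0.09 -0.15  0.02]
```

Emit:
send_rows(increments=[0,0,-0.6,0,0,0,0,0,-1,0,0,0,0,0,-1,0,0,0,0,0,-1,0,0,0,-1,0,-0.5,0,0,0])

```text
t: 7.98
tcp_pos: [0.4317, 0.2948, 0.2317]
ee_rot: [-2.107, -2.311, -0.005]
ft_force: [0.5, 0.1, 0.7]
opening: 0.0383
```

Emit:
send_rows(increments=[-1,0,0,0,0,0,-1,0,0,0,0,0,-1,0,0,0,0,0,-1,0,0,0,0,0,-1,0,0,0,0,0], jaw=0.7)

```text
t: 8.4
tcp_pos: [0.4481, 0.1441, 0.2396]
ee_rot: [-2.101, -2.323, -0.027]
ft_force: [1.3, 0.3, -0.5]
opening: 0.0725
```

Emit:
send_rows(increments=[-1,0,0,0,0,0,0,0,0,0,0,1,0,0,0,0,0,1,0,0,0,0,0,1,0,0,0,0,0,1])

```text
t: 8.82
tcp_pos: [0.45, 0.1064, 0.2407]
ee_rot: [-2.56, -1.8, -0.022]
ft_force: [0.5, -0.4, -0.6]
opening: 0.0725
```

Emit:
send_rows(increments=[0,0,0,0,0,1,0,0,0,0,0,1,0,0,0,0,0,1,0,0,0,0,0,1,0,0,0,0,0,1])

```text
t: 9.23
tcp_pos: [0.4481, 0.1065, 0.2418]
ee_rot: [-2.948, -1.032, -0.012]
ft_force: [-0.1, 1.2, 0.4]
opening: 0.0725
```

Emit:
send_rows(increments=[0,0,0,0,0,1,0,0,0,0,0,1,0,0,0,0,0,1,0,0,0,0,0,0.5,0,0,0,0,0,0])

```text
t: 9.65
tcp_pos: [0.446, 0.1073, 0.2427]
ee_rot: [-3.088, -0.444, -0.002]
ft_force: [-0.5, 0.1, 0.3]
opening: 0.0725
```

```bash
cat >> h.py <<'E'
def cartons():
    im,P,r,o=cloud("top");hsv=cv2.cvtColor(im,cv2.COLOR_BGR2HSV)
    n,l,s,c=cv2.connectedComponentsWithStats(cv2.inRange(hsv,(40,60,30),(95,255,200)))
    for i in range(1,n):
        if 30<s[i,4]<180:
            k=(l==i).astype(np.uint8);ring=(cv2.dilate(k,np.ones((7,7)))-cv2.dilate(k,np.ones((3,3))))>0
            w=np.array([onplane(r,o,b,a,.026)[:2] for a,b in np.argwhere(k)])
            e=np.linalg.eigh(np.cov(w.T))[1][:,1]; a=np.degrees(np.arctan2(e[1],e[0])); a=(a+90)%180-90
            print('carton',np.round(c[i]),s[i,4],np.round(w.mean(0),4),'yaw',round(a,1),'bgr',np.median(im[ring],0))
    return im,P,r,o
E
python3 - <<'E'
from h import *
st();im,*_=cartons();cv2.imwrite('pics/t1.png',im)
delta([.4386,.0519,.15],yawR(16.2))
E
```

```text
9.65 [0.446  0.1073 0.2427] [[0.96, 0.282, -0.002], [0.282, -0.959, 0.022], [0.005, -0.021, -1.0]] [-0.5  0.1  0.3] 0.0725
carton [341. 209.] 113 [ 0.4377 -0.0729] yaw -13.7 bgr [217. 226. 230.]
carton [307. 211.] 44 [0.4326 0.0436] yaw 3.6 bgr [ 67. 133. 168.]
carton [374. 211.] 115 [ 0.4308 -0.1833] yaw -21.8 bgr [ 33.   34.5 119.5]
carton [395. 257.] 116 [ 0.2764 -0.2502] yaw 13.1 bgr [ 42.   46.  184.5]
carton [422. 288.] 119 [ 0.175  -0.3365] yaw -38.5 bgr [ 43.  46. 180.]
rows-sum shift [-0.78  1.77  3.05] turn [-0.2  -0.05  0.04]
```

View pics/t1.png

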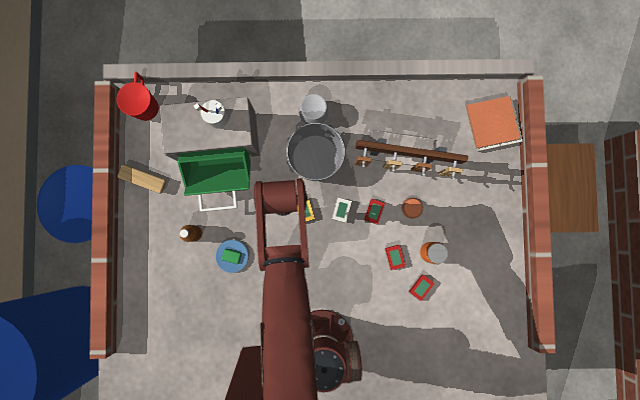

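The bin is fully out, with its mouth at (214,170), and the cartons are unmoved; yellow is half hidden at (308,211). Moving to yellow.

Emit:
send_rows(increments=[-0.4,0.85,0.5,-0.2,0,0,-0.35,0.85,1,0,0,0,0,0,1,0,0,0,0,0,1,0,0,0,0,0,0,0,0,0])

```text
t: 10.12
tcp_pos: [0.443, 0.0512, 0.1389]
ee_rot: [3.106, 0.466, 0.025]
ft_force: [-1.4, 0.1, -0.4]
opening: 0.0727
```

```bash
python3 - <<'E'
from h import *
st();delta([.4386,.0519,.028],yawR(16.2))
E
```

```text
10.12 [0.443  0.0512 0.1389] [[0.956, 0.294, 0.016], [0.294, -0.956, 0.002], [0.016, 0.003, -1.0]] [-1.4  0.1 -0.4] 0.0727
rows-sum shift [-0.19 -0.08  3.7 ] turn [ 0.03 -0.15  0.15]
```

Emit:
send_rows(increments=[-0.1,0,1,0,-0.15,0.15,0,0,1,0,0,0,0,0,0.9,0,0,0,0,0,0.6,0,0,0,0,0,0,0,0,0])

```text
t: 10.53
tcp_pos: [0.4464, 0.0507, 0.0373]
ee_rot: [3.105, 0.45, 0.013]
ft_force: [-0.1, 0.1, 0.4]
opening: 0.0725
```

```bash
python3 - <<'E'
from h import *
st();delta([.4386,.0519,.028],yawR(16.2))
E
```

```text
10.53 [0.4464 0.0507 0.0373] [[0.959, 0.284, 0.009], [0.284, -0.959, -0.002], [0.008, 0.005, -1.0]] [-0.1  0.1  0.4] 0.0725
rows-sum shift [-0.24 -0.11  0.31] turn [ 0.05 -0.08  0.05]
```

Emit:
send_rows(increments=[-0.25,-0.1,0.3,0,0,0,0,0,0,0,0,0])

```text
t: 10.7
tcp_pos: [0.4394, 0.0518, 0.0296]
ee_rot: [3.105, 0.453, 0.015]
ft_force: [-0.4, 0.4, 0.5]
opening: 0.0725
```

Emit:
send_rows(increments=[0,0,0,0,0,0,0,0,0,0,0,0,0,0,0,0,0,0,0,0,0,0,0,0,0,0,0,0,0,0], jaw=-0.7)

```text
t: 11.12
tcp_pos: [0.4444, 0.0521, 0.036]
ee_rot: [3.103, 0.455, 0.033]
ft_force: [-0.4, -0.5, -0.5]
opening: 0.0463
```

Emit:
send_rows(increments=[0,0,-1,0,0,0,0,0,-1,0,0,0,0,0,-1,0,0,0,0,0,-1,0,0,0,0,0,-1,0,0,0])

```text
t: 11.53
tcp_pos: [0.4349, 0.0525, 0.1843]
ee_rot: [3.106, 0.455, 0.005]
ft_force: [0.5, 0.1, -0.5]
opening: 0.0464
```

```bash
python3 - <<'E'
from h import *
st()
h=np.array([.5946,.3373]);x=np.array([.9963,.0856]);y=np.array([-.0856,.9963])
t=h-.04*x-.05*y;print(t);delta([*t,.2],yawR(4.9)); 
E
```

```text
11.53 [0.4349 0.0525 0.1843] [[0.958, 0.287, 0.003], [0.287, -0.958, -0.002], [0.003, 0.003, -1.0]] [ 0.5  0.1 -0.5] 0.0464
[0.559028 0.284061]
rows-sum shift [ 6.18 -6.2  -0.52] turn [ 0.02 -0.03  1.96]
```

Emit:
send_rows(increments=[0.5,-0.5,-0.8,0,0,0,0.8,-0.8,-0.5,0,0,0,0.8,-0.8,0,0,0,0,0.8,-0.8,0,0,0,0,0.8,-0.8,0,0,0,0])

```text
t: 11.95
tcp_pos: [0.516, 0.1913, 0.239]
ee_rot: [3.104, 0.44, 0.04]
ft_force: [1.0, 0.2, -0.2]
opening: 0.0466
```

Emit:
send_rows(increments=[0.8,-0.8,0,0,0,0,0.8,-0.8,0,0,0,0,0,0,0,0,0,0.9,0,0,0,0,0,0.9,0,0,0,0,0,0])

```text
t: 12.37
tcp_pos: [0.5537, 0.2616, 0.2416]
ee_rot: [-3.137, -0.145, -0.052]
ft_force: [-0.3, -0.2, -0.7]
opening: 0.0465
```

```bash
python3 - <<'E'
from h import *
st()
delta([.559,.284,.185],yawR(4.9)); 
E
```

```text
12.37 [0.5537 0.2616 0.2416] [[0.995, 0.092, 0.033], [0.092, -0.996, 0.002], [0.033, 0.001, -0.999]] [-0.3 -0.2 -0.7] 0.0465
rows-sum shift [ 0.18 -0.73  1.89] turn [ 0.01 -0.32  0.07]
```

Emit:
send_rows(increments=[0.1,-0.7,0.2,0,-0.3,0,0,0,0.8,0,0,0,0,0,0.8,0,0,0,0,0,0,0,0,0])

```text
t: 12.7
tcp_pos: [0.5565, 0.2837, 0.1892]
ee_rot: [-3.137, -0.16, -0.009]
ft_force: [-1.6, -0.3, -0.5]
opening: 0.0461
```

Emit:
send_rows(increments=[0,0,0,0,0,0,0,0,0,0,0,0,0,0,0,0,0,0,0,0,0,0,0,0,0,0,0,0,0,0], jaw=0.7)

```text
t: 13.12
tcp_pos: [0.5575, 0.2826, 0.1934]
ee_rot: [-3.136, -0.164, -0.015]
ft_force: [0.1, -0.1, -0.6]
opening: 0.0727
```

Emit:
send_rows(increments=[0,0,-1,0,0,0,0,0,-1,0,0,0,-0.6,0.8,0,0,0,0,-0.6,0.8,0,0,0,0,-0.6,0.8,0,0,0,0])

```text
t: 13.53
tcp_pos: [0.5142, 0.2071, 0.2612]
ee_rot: [-3.132, -0.172, -0.033]
ft_force: [0.2, 0.9, 0.7]
opening: 0.0725
```

Emit:
send_rows(increments=[-0.6,0.9,0,0,0,0.6,-0.6,0.9,0,0,0,0.6,0,1,0,0,0,0.6,0,1,0,0,0,0.6,0,1,0,0,0,0.6])

```text
t: 13.95
tcp_pos: [0.473, 0.0566, 0.2666]
ee_rot: [-3.113, 0.331, -0.052]
ft_force: [-0.2, 0.1, 0.2]
opening: 0.0723
```

```bash
python3 - <<'E'
from h import *
st();im,*_=cartons();cv2.imwrite('pics/t2.png',im)
delta([.4377,-.0729,.14],yawR(-14.5)); cv2.imwrite('pics/t2.png',cv2.resize(im[130:310,140:460],None,fx=2.4,fy=2.4))
E
```

```text
13.95 [0.473  0.0566 0.2666] [[0.977, -0.21, 0.034], [-0.211, -0.978, 0.007], [0.032, -0.015, -0.999]] [-0.2  0.1  0.2] 0.0723
carton [341. 209.] 113 [ 0.4377 -0.0729] yaw -13.7 bgr [217. 226. 230.]
carton [374. 211.] 114 [ 0.4307 -0.1831] yaw -20.8 bgr [ 39.   41.  165.5]
carton [395. 257.] 116 [ 0.2766 -0.2501] yaw 13.6 bgr [ 43.   46.5 184. ]
carton [422. 288.] 119 [ 0.175  -0.3365] yaw -38.5 bgr [ 42.  46. 179.]
rows-sum shift [-0.38  4.35  4.18] turn [-0.09 -0.31  0.34]
```

View pics/t2.png

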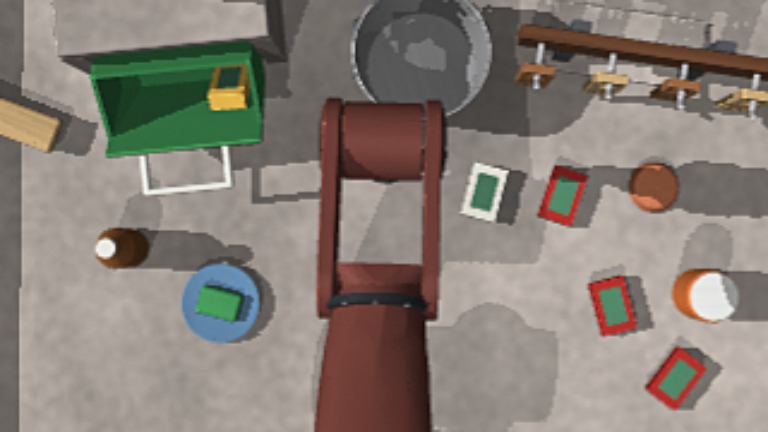

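Yellow lies in the bin at crop (228,87). White is next.

Emit:
send_rows(increments=[-0.15,1,0.3,0,-0.3,0.3,-0.1,1,0.5,0,0,0,-0.1,1,0.8,0,0,0,-0.1,1,1,0,0,0,0,0.3,1,0,0,0])

```text
t: 14.42
tcp_pos: [0.4392, -0.0767, 0.1699]
ee_rot: [-3.111, 0.387, -0.057]
ft_force: [0.2, 0.1, 0.4]
opening: 0.0726
```

Emit:
send_rows(increments=[0,0,0,0,0,0])

```text
t: 14.5
tcp_pos: [0.4351, -0.0773, 0.1654]
ee_rot: [-3.109, 0.391, -0.044]
ft_force: [-1.5, 0.9, -0.9]
opening: 0.0726
```

```bash
python3 - <<'E'
from h import *
st();delta([.4377,-.0729,.028],yawR(-14.5))
E
```

```text
14.5 [ 0.4351 -0.0773  0.1654] [[0.968, -0.248, 0.029], [-0.248, -0.969, 0.004], [0.027, -0.011, -1.0]] [-1.5  0.9 -0.9] 0.0726
rows-sum shift [-0.08 -0.11  4.58] turn [-0.11 -0.26  0.02]
```

Emit:
send_rows(increments=[0,-0.1,1,-0.1,-0.25,0,0,0,1,0,0,0,0,0,1,0,0,0,0,0,0.9,0,0,0,-0.1,0,0.3,0,0,0])

```text
t: 14.92
tcp_pos: [0.4467, -0.0765, 0.0479]
ee_rot: [3.113, -0.394, 0.038]
ft_force: [-1.8, 0.6, 0.1]
opening: 0.0729
```

```bash
python3 - <<'E'
from h import *
st();delta([.4377,-.0729,.028],yawR(-14.5))
E
```

```text
14.92 [ 0.4467 -0.0765  0.0479] [[0.968, -0.249, 0.024], [-0.249, -0.968, -0.007], [0.025, 0.001, -1.0]] [-1.8  0.6  0.1] 0.0729
rows-sum shift [-0.34 -0.04  0.66] turn [ 0.   -0.23  0.01]
```

Emit:
send_rows(increments=[-0.35,0,0.6,0,-0.2,0,0,0,0.1,0,0,0])

```text
t: 15.08
tcp_pos: [0.4381, -0.073, 0.0275]
ee_rot: [3.116, -0.392, 0.005]
ft_force: [-1.2, 0.8, -0.3]
opening: 0.0727
```

Emit:
send_rows(increments=[0,0,0,0,0,0,0,0,0,0,0,0,0,0,0,0,0,0,0,0,0,0,0,0,0,0,0,0,0,0], jaw=-0.7)

```text
t: 15.5
tcp_pos: [0.4454, -0.0738, 0.0349]
ee_rot: [3.115, -0.389, 0.027]
ft_force: [0.4, 0.6, 0.1]
opening: 0.047
```

Emit:
send_rows(increments=[0,0,-1,0,0,0,0,0,-1,0,0,0,0,0,-1,0,0,0,0,0,-1,0,0,0,0,0,-1,0,0,0])

```text
t: 15.92
tcp_pos: [0.4382, -0.0718, 0.1856]
ee_rot: [3.117, -0.39, 0.006]
ft_force: [1.5, -0.6, -0.9]
opening: 0.0466
```

Emit:
send_rows(increments=[0,0,-0.8,0,0,-1,0,0,-0.8,0,0,-1,0,0,0,0,0,-1,0,0,0,0,0,0,0,0,0,0,0,0])

```text
t: 16.33
tcp_pos: [0.4439, -0.0737, 0.2501]
ee_rot: [3.129, 0.12, 0.046]
ft_force: [0.6, 0.4, -0.7]
opening: 0.0466
```

```bash
python3 - <<'E'
from h import *
st()
h=np.array([.5946,.3373]);x=np.array([.9963,.0856]);y=np.array([-.0856,.9963])
t=h-.04*x+.045*y;print(t);delta([*t,.24],yawR(4.9)); 
E
```

```text
16.33 [ 0.4439 -0.0737  0.2501] [[0.997, 0.076, 0.03], [0.076, -0.997, -0.009], [0.029, 0.011, -1.0]] [ 0.6  0.4 -0.7] 0.0466
[0.550896  0.3787095]
rows-sum shift [  4.7  -14.77   0.31] turn [ 0.11 -0.28 -0.09]
```

Emit:
send_rows(increments=[0.3,-1,0,0,-0.3,0,0.3,-1,0,0,0,0,0.3,-1,0,0,0,0,0.3,-1,0,0,0,0,0.3,-1,0,0,0,0])

```text
t: 16.75
tcp_pos: [0.4778, 0.0778, 0.2455]
ee_rot: [3.125, 0.076, -0.01]
ft_force: [0.1, -0.9, -0.5]
opening: 0.0466
```

Emit:
send_rows(increments=[0.3,-1,0,0,0,0,0.3,-1,0,0,0,0,0.3,-1,0,0,0,0,0.3,-1,0,0,0,0,0.3,-1,0,0,0,0])

```text
t: 17.17
tcp_pos: [0.5134, 0.2368, 0.2358]
ee_rot: [3.123, 0.054, -0.026]
ft_force: [-0.0, 0.1, -0.9]
opening: 0.047
```

Emit:
send_rows(increments=[0.3,-1,0,0,0,0,0.3,-1,0,0,0,0,0.3,-0.8,0,0,0,0,0,0,0,0,0,0,0,0,0,0,0,0])

```text
t: 17.58
tcp_pos: [0.5349, 0.3311, 0.2249]
ee_rot: [3.12, 0.044, -0.043]
ft_force: [-0.3, 0.3, -1.1]
opening: 0.0463
```

```bash
python3 - <<'E'
from h import *
st();delta([.551,.379,.186],yawR(4.9)); 
E
```

```text
17.58 [0.5349 0.3311 0.2249] [[0.999, 0.029, -0.027], [0.028, -0.999, -0.021], [-0.028, 0.02, -0.999]] [-0.3  0.3 -1.1] 0.0463
rows-sum shift [ 0.62 -1.61  1.25] turn [ 0.19  0.27 -0.55]
```

Emit:
send_rows(increments=[0.3,-0.8,0,0.2,0.3,-0.5,0.3,-0.8,0,0,0,0,0,0,0.7,0,0,0,0,0,0.5,0,0,0,0,0,0,0,0,0])

```text
t: 18.0
tcp_pos: [0.5491, 0.3769, 0.1832]
ee_rot: [3.137, 0.114, -0.002]
ft_force: [0.0, -1.0, -1.2]
opening: 0.0467
```

Emit:
send_rows(increments=[0,0,0,0,0,0,0,0,0,0,0,0,0,0,0,0,0,0,0,0,0,0,0,0,0,0,0,0,0,0], jaw=0.7)

```text
t: 18.42
tcp_pos: [0.5489, 0.373, 0.184]
ee_rot: [3.136, 0.105, -0.005]
ft_force: [0.3, 0.0, -0.5]
opening: 0.0722
```

Emit:
send_rows(increments=[0,0,-1,0,0,0,0,0,-1,0,0,0,-0.4,1,0,0,0,0,-0.4,1,0,0,0,0.5,-0.4,1,0,0,0,0.5])

```text
t: 18.83
tcp_pos: [0.52, 0.284, 0.2513]
ee_rot: [-3.14, 0.058, -0.009]
ft_force: [0.9, -0.5, 0.4]
opening: 0.0725
```

Emit:
send_rows(increments=[-0.2,1,0,0,0,0.5,-0.2,1,0,0,0,0.5,-0.2,1,0,0,0,0.5,-0.2,1,0,0,0,0.5,-0.2,1,0,0,0,0.5])

```text
t: 19.25
tcp_pos: [0.4685, 0.1345, 0.2574]
ee_rot: [-3.098, 0.486, -0.029]
ft_force: [-0.5, -1.1, 0.2]
opening: 0.0725
```

Emit:
send_rows(increments=[0,1,0,0,0,0.2,0,1,0,0,0,0,0,1,0,0,0,0,0,1,0,0,0,0,0,0,0,0,0,0])

```text
t: 19.67
tcp_pos: [0.4269, 0.0122, 0.2613]
ee_rot: [-3.092, 0.529, -0.047]
ft_force: [0.3, -0.1, -0.2]
opening: 0.0723
```

```bash
python3 - <<'E'
from h import *
st();im,*_=cartons()
delta([.4307,-.1832,.14],yawR(-20)); cv2.imwrite('pics/t3.png',cv2.resize(im[130:310,140:460],None,fx=2.4,fy=2.4))
E
```

```text
19.67 [0.4269 0.0122 0.2613] [[0.943, -0.332, 0.03], [-0.332, -0.943, -0.001], [0.029, -0.009, -1.0]] [ 0.3 -0.1 -0.2] 0.0723
carton [208. 165.] 66 [0.5935 0.3742] yaw -44.8 bgr [108.  121.  116.5]
carton [374. 211.] 115 [ 0.4308 -0.1833] yaw -21.8 bgr [ 42.  46. 180.]
carton [395. 257.] 116 [ 0.2764 -0.2502] yaw 13.1 bgr [ 42.  45. 182.]
carton [422. 288.] 120 [ 0.1749 -0.3364] yaw -39.0 bgr [ 42.  45. 177.]
rows-sum shift [2.15 6.21 4.05] turn [-0.11 -0.28  0.1 ]
```

View pics/t3.png

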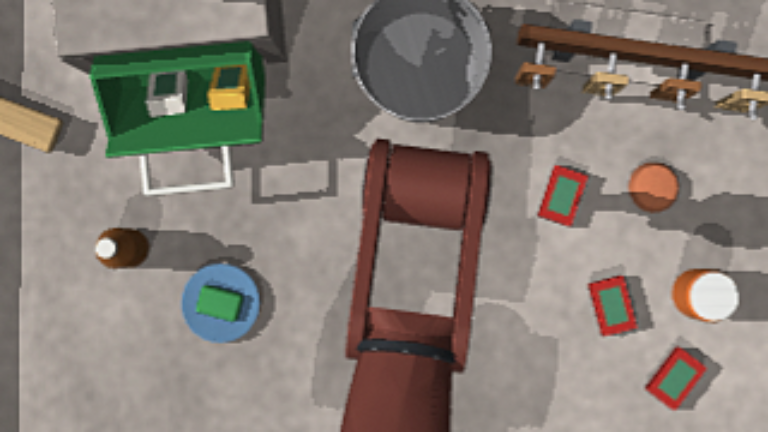

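White at crop (167,90) and yellow at (228,87) are both in the bin, and carton2 at (563,194) has not moved. Going for red.

Emit:
send_rows(increments=[0.35,1,0,0,-0.25,0.1,0.35,1,0.3,0,0,0,0.35,1,0.6,0,0,0,0.35,1,0.8,0,0,0,0.35,1,1,0,0,0])

```text
t: 20.13
tcp_pos: [0.4384, -0.1429, 0.191]
ee_rot: [-3.084, 0.524, -0.055]
ft_force: [1.0, 0.8, 0.5]
opening: 0.0728
```

Emit:
send_rows(increments=[0,0.6,0.8,0,0,0,0,0,0,0,0,0])

```text
t: 20.3
tcp_pos: [0.4328, -0.1626, 0.1626]
ee_rot: [-3.083, 0.529, -0.05]
ft_force: [-1.0, 0.6, -0.6]
opening: 0.0727
```

```bash
python3 - <<'E'
from h import *
st();delta([.4307,-.1832,.028],yawR(-20))
E
```

```text
20.3 [ 0.4328 -0.1626  0.1626] [[0.942, -0.333, 0.034], [-0.334, -0.943, 0.008], [0.029, -0.018, -0.999]] [-1.   0.6 -0.6] 0.0727
rows-sum shift [0.03 0.76 4.48] turn [-0.18 -0.28  0.09]
```

Emit:
send_rows(increments=[0,0.7,0.8,-0.2,-0.3,0.1,0,0,1,0,0,0,0,0,1,0,0,0,-0.1,0,0.8,0,0,0,-0.1,0,0.3,0,0,0])

```text
t: 20.72
tcp_pos: [0.433, -0.1816, 0.0504]
ee_rot: [3.088, -0.549, 0.025]
ft_force: [-0.5, 0.4, -0.5]
opening: 0.0723
```

```bash
python3 - <<'E'
from h import *
st();delta([.4307,-.1832,.028],yawR(-20))
E
```

```text
20.72 [ 0.433  -0.1816  0.0504] [[0.939, -0.344, 0.015], [-0.344, -0.939, -0.008], [0.017, 0.003, -1.0]] [-0.5  0.4 -0.5] 0.0723
rows-sum shift [-0.07  0.08  0.75] turn [ 0.02 -0.16 -0.02]
```

Emit:
send_rows(increments=[-0.1,0.1,0.6,0,-0.15,0,0,0,0.15,0,0,0])

```text
t: 20.88
tcp_pos: [0.4308, -0.1812, 0.0279]
ee_rot: [3.092, -0.546, 0.0]
ft_force: [-0.4, 0.5, -0.1]
opening: 0.0725
```

Emit:
send_rows(increments=[0,0,0,0,0,0,0,0,0,0,0,0,0,0,0,0,0,0,0,0,0,0,0,0,0,0,0,0,0,0], jaw=-0.7)

```text
t: 21.3
tcp_pos: [0.4368, -0.181, 0.0339]
ee_rot: [3.091, -0.541, 0.016]
ft_force: [-1.0, -0.7, -1.3]
opening: 0.0468
```

Emit:
send_rows(increments=[0,0,-1,0,0,0,0,0,-1,0,0,0,0,0,-1,0,0,0,0,0,-1,0,0,0,0,0,-1,0,0,0])

```text
t: 21.72
tcp_pos: [0.4306, -0.177, 0.1843]
ee_rot: [-3.092, 0.543, 0.005]
ft_force: [0.8, -0.2, -0.8]
opening: 0.0464
```

Emit:
send_rows(increments=[0,0,-0.9,0,0,-1,0,0,-0.9,0,0,-1,0,0,0,0,0,-1,0,0,0,0,0,-1,0,0,0,0,0,0])

```text
t: 22.13
tcp_pos: [0.4358, -0.1799, 0.2561]
ee_rot: [3.126, 0.141, 0.033]
ft_force: [-0.6, -0.5, 0.4]
opening: 0.0465
```

```bash
python3 - <<'E'
from h import *
st();delta([.555,.331,.25],yawR(4.9)); 
E
```

```text
22.13 [ 0.4358 -0.1799  0.2561] [[0.996, 0.09, 0.021], [0.09, -0.996, -0.011], [0.02, 0.013, -1.0]] [-0.6 -0.5  0.4] 0.0465
rows-sum shift [  5.48 -16.6    0.1 ] turn [ 0.12 -0.19  0.04]
```

Emit:
send_rows(increments=[0.3,-1,-0.1,0,-0.2,0,0.3,-1,-0.1,0,0,0,0.3,-1,0,0,0,0,0.3,-1,0,0,0,0,0.3,-1,0,0,0,0])

```text
t: 22.55
tcp_pos: [0.4689, -0.0278, 0.2625]
ee_rot: [3.122, 0.095, 0.007]
ft_force: [0.2, 0.3, 0.6]
opening: 0.0467
```

Emit:
send_rows(increments=[0.3,-1,-0.1,0,0,-0.1,0.3,-1,0,0,0,-0.1,0.3,-1,0,0,0,-0.1,0.3,-1,0,0,0,-0.1,0.3,-1,0,0,0,-0.1])

```text
t: 22.97
tcp_pos: [0.5012, 0.1332, 0.2623]
ee_rot: [3.12, 0.154, 0.006]
ft_force: [0.1, 0.7, -0.0]
opening: 0.0464
```

Emit:
send_rows(increments=[0.4,-1,-0.1,0,0.1,0,0.4,-1,0,0,0,0,0.4,-1,0,0,0,0,0.4,-1,0,0,0,0,0,0,0,0,0,0])

```text
t: 23.38
tcp_pos: [0.5365, 0.2688, 0.2619]
ee_rot: [3.124, 0.138, 0.021]
ft_force: [0.1, -0.5, 0.3]
opening: 0.0469
```

```bash
python3 - <<'E'
from h import *
st();delta([.555,.331,.192],yawR(4.9)); 
E
```

```text
23.38 [0.5365 0.2688 0.2619] [[0.996, 0.088, 0.014], [0.088, -0.996, -0.014], [0.013, 0.015, -1.0]] [ 0.1 -0.5  0.3] 0.0469
rows-sum shift [ 0.77 -2.05  2.31] turn [ 0.15 -0.12  0.03]
```

Emit:
send_rows(increments=[0.4,-1,0,0.15,-0.1,0,0.35,-1,0,0,0,0,0,0,0.9,0,0,0,0,0,0.9,0,0,0,0,0,0.4,0,0,0])

```text
t: 23.8
tcp_pos: [0.555, 0.3355, 0.197]
ee_rot: [-3.136, -0.124, -0.011]
ft_force: [-4.7, -2.2, 18.9]
opening: 0.0469
```

Emit:
send_rows(increments=[0,0,0,0,0,0,0,0,0,0,0,0,0,0,0,0,0,0,0,0,0,0,0,0,0,0,0,0,0,0], jaw=0.7)

```text
t: 24.22
tcp_pos: [0.5534, 0.3326, 0.1952]
ee_rot: [-3.14, -0.113, -0.003]
ft_force: [0.1, -0.4, 1.1]
opening: 0.0726
```

Emit:
send_rows(increments=[0,0,-1,0,0,0,0,0,-1,0,0,0,-0.8,0.8,0,0,0,0,-0.8,0.8,0,0,0,0,-0.8,0.8,0,0,0,0])

```text
t: 24.63
tcp_pos: [0.4903, 0.2564, 0.2618]
ee_rot: [-3.136, -0.113, -0.018]
ft_force: [1.1, -0.3, 1.1]
opening: 0.0724
```

Emit:
send_rows(increments=[-0.8,0.8,0,0,0,0,-0.8,0.8,0,0,0,0,0,1,0,0,0,0,0,1,0,0,0,0,0,0,0,0,0,0])

```text
t: 25.05
tcp_pos: [0.445, 0.138, 0.266]
ee_rot: [-3.136, -0.111, -0.033]
ft_force: [0.1, -0.2, -0.6]
opening: 0.0729
```

```bash
python3 - <<'E'
from h import *
st();im,P,*_=cartons()
S,_=eyes.snapshot("scene")
a=cv2.resize(im[130:230,150:290],None,fx=4,fy=4);b=cv2.resize(S[100:230,350:480],(400,400));cv2.imwrite('pics/t4.png',np.hstack([a[:400,:400],b]))
E
```

```text
25.05 [0.445 0.138 0.266] [[0.997, 0.071, 0.021], [0.071, -0.997, 0.004], [0.021, -0.003, -1.0]] [ 0.1 -0.2 -0.6] 0.0729
carton [236. 162.] 66 [0.6035 0.2816] yaw -60.0 bgr [ 61.5 119.5 112.5]
carton [208. 164.] 65 [0.595  0.3757] yaw -45.5 bgr [108. 121. 116.]
carton [395. 257.] 115 [ 0.2765 -0.2501] yaw 12.5 bgr [ 42.  46. 184.]
carton [422. 288.] 119 [ 0.175  -0.3365] yaw -38.5 bgr [ 42.5  46.  179. ]
```

View pics/t4.png

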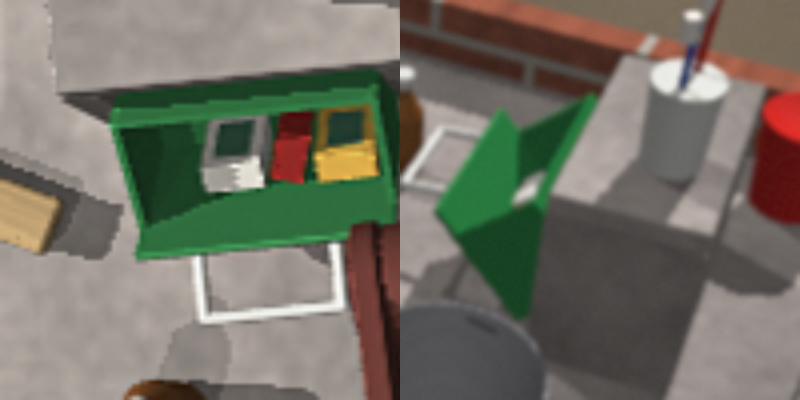

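All three cartons are in: white at (235,150), red standing between them at (292,148), yellow at (345,145). Now turning to re-grip the handle and shut the bin.

Emit:
send_rows(increments=[0,0,0,0,0,-1,0,0,0,0,0,-1,0,0,0,0,0,-1,0,0,0,0,0,-1,0,0,0,0,0,-1], jaw=-0.1)

```text
t: 25.57
tcp_pos: [0.4474, 0.1458, 0.2692]
ee_rot: [-2.988, -0.957, -0.045]
ft_force: [-0.3, -0.7, -0.0]
opening: 0.0386
```

Emit:
send_rows(increments=[0,0,0,0,0,-1,0,0,0,0,0,-1,0,0,0,0,0,-1,0,0,0,0,0,-1,0,0,0,0,0,-1])

```text
t: 25.98
tcp_pos: [0.4491, 0.1529, 0.2713]
ee_rot: [2.611, 1.743, 0.053]
ft_force: [-0.1, 0.2, 0.0]
opening: 0.0385
```

Emit:
send_rows(increments=[0,0,0,0,0,-1,0,0,0,0,0,-1,0,0,0,0,0,-1,0,0,0,0,0,-1,0,0,0,0,0,0])

```text
t: 26.4
tcp_pos: [0.4506, 0.16, 0.2733]
ee_rot: [2.153, 2.276, 0.059]
ft_force: [0.1, -0.3, -0.4]
opening: 0.0384
```

```bash
python3 - <<'E'
from h import *
st();delta([.441,.325,.17],yawR(94.9)); 
E
```

```text
26.4 [0.4506 0.16   0.2733] [[-0.056, 0.998, 0.032], [0.998, 0.055, 0.021], [0.02, 0.033, -0.999]] [ 0.1 -0.3 -0.4] 0.0384
rows-sum shift [ 5.44 -0.13  3.55] turn [ 0.32 -0.18 -0.29]
```

Emit:
send_rows(increments=[1,0,0,0.3,-0.2,-0.3,1,0,0,0,0,0,1,0,0,0,0,0,1,0,0,0,0,0,1,0,0,0,0,0])

```text
t: 26.82
tcp_pos: [0.4409, 0.315, 0.275]
ee_rot: [2.142, 2.291, 0.002]
ft_force: [1.2, -0.8, 0.1]
opening: 0.0382
```

Emit:
send_rows(increments=[0.2,0,1,0,0,0,0,0,1,0,0,0,0,0,0.6,0,0,0,0,0,0,0,0,0])

```text
t: 27.15
tcp_pos: [0.4414, 0.3347, 0.1986]
ee_rot: [2.143, 2.292, 0.022]
ft_force: [-0.1, -0.8, -0.6]
opening: 0.0384
```

```bash
python3 - <<'E'
from h import *
st();delta([.441,.325,.110],yawR(94.9)); 
E
```

```text
27.15 [0.4414 0.3347 0.1986] [[-0.067, 0.998, 0.012], [0.998, 0.067, 0.007], [0.006, 0.013, -1.0]] [-0.1 -0.8 -0.6] 0.0384
rows-sum shift [-0.34 -0.07  2.95] turn [ 0.12 -0.06 -0.17]
```

Emit:
send_rows(increments=[-0.3,-0.07,1,0.1,0,-0.15,0,0,1,0,0,0,0,0,0.7,0,0,0,0,0,0.2,0,0,0,0,0,0,0,0,0])

```text
t: 27.57
tcp_pos: [0.4433, 0.3317, 0.114]
ee_rot: [-2.132, -2.304, -0.022]
ft_force: [-0.3, -1.1, 0.1]
opening: 0.0386
```

Emit:
send_rows(increments=[0,0,0,0,0,0,0,0,0,0,0,0,0,0,0,0,0,0,0,0,0,0,0,0,0,0,0,0,0,0], jaw=-1)

```text
t: 27.98
tcp_pos: [0.445, 0.3331, 0.1192]
ee_rot: [-2.134, -2.305, -0.028]
ft_force: [1.0, -0.3, -4.5]
opening: 0.0075
```

```bash
python3 - <<'E'
from h import *
s=st(); p=s['tcp_pos']-np.array([.5946,.3373,.012]); print(p[:2]@[.9963,.0856],p[2])
E
```

```text
27.98 [0.445  0.3331 0.1192] [[-0.077, 0.997, 0.012], [0.997, 0.077, 0.013], [0.012, 0.013, -1.0]] [ 1.  -0.3 -4.5] 0.0075
-0.14942446358203826 0.10724330102154468
```

Emit:
send_rows(increments=[0,0.42,-0.42,0,0,0,0,0.44,-0.38,0,0,0,0,0.46,-0.34,0,0,0,0,0.48,-0.3,0,0,0,0,0.5,-0.28,0,0,0])

```text
t: 28.4
tcp_pos: [0.4943, 0.3373, 0.1691]
ee_rot: [-2.112, -2.281, 0.032]
ft_force: [-9.3, -1.8, 6.2]
opening: 0.0078
```

```bash
python3 - <<'E'
from h import *
s=st(); p=s['tcp_pos']-np.array([.5946,.3373,.012]); a=p[:2]@[.9963,.0856];print(a,p[2],np.hypot(a,p[2]),np.arctan2(-a,p[2])-.248)
E
```

```text
28.4 [0.4943 0.3373 0.1691] [[-0.077, 0.996, -0.039], [0.997, 0.077, 0.007], [0.01, -0.038, -0.999]] [-9.3 -1.8  6.2] 0.0078
-0.09989151389904004 0.15713259565292265 0.18619604497858433 0.3182672506436818
```

Tilt is now about 0.32 rad. Continuing.

Emit:
send_rows(increments=[0,0.5,-0.22,-0.15,0,0,0,0.5,-0.2,-0.1,0,0,0,0.5,-0.15,-0.1,0,0,0,0.4,-0.1,0,0,0,0,0.3,-0.05,0,0,0])

```text
t: 28.82
tcp_pos: [0.5516, 0.3423, 0.1968]
ee_rot: [-2.115, -2.285, 0.027]
ft_force: [-28.0, -3.4, 6.6]
opening: 0.0077
```

```bash
python3 - <<'E'
from h import *
s=st(); p=s['tcp_pos']-np.array([.5946,.3373,.012]); a=p[:2]@[.9963,.0856];print(a,p[2],np.hypot(a,p[2]),np.arctan2(-a,p[2])-.248)
E
```

```text
28.82 [0.5516 0.3423 0.1968] [[-0.077, 0.997, -0.032], [0.997, 0.077, 0.006], [0.009, -0.032, -0.999]] [-28.   -3.4   6.6] 0.0077
-0.04241038631547519 0.18477040157620142 0.18957516231315372 -0.02237785868294187
```

The force rises to 28 N at the shut stop. Releasing and lifting.

Emit:
send_rows(increments=[0,-0.1,0,0,0,0,0,0,0,0,0,0,0,0,0,0,0,0,0,0,0,0,0,0], jaw=-0.1)

```text
t: 29.15
tcp_pos: [0.5502, 0.3432, 0.1992]
ee_rot: [-2.117, -2.284, 0.02]
ft_force: [-0.0, -0.5, 0.6]
opening: 0.0385
```

Emit:
send_rows(increments=[0,0,-0.6,0,0,0,0,0,-1,0,0,0,0,0,-1,0,0,0,0,0,-1,0,0,0,0,0,0,0,0,0])

```text
t: 29.57
tcp_pos: [0.5545, 0.3418, 0.3106]
ee_rot: [-2.12, -2.285, 0.016]
ft_force: [1.1, 0.4, 1.6]
opening: 0.0385
```

Emit:
send_rows(increments=[-1,-0.6,0,0,0,0,-1,-0.6,0,0,0,0,-1,-0.6,0,0,0,0,-1,-0.6,0,0,0,0,-1,-0.6,0,0,0,0])

```text
t: 29.98
tcp_pos: [0.4805, 0.1867, 0.3138]
ee_rot: [-2.118, -2.299, -0.012]
ft_force: [-0.1, -0.2, 0.1]
opening: 0.0379
```

Emit:
send_rows(increments=[-1,-0.3,0,0,0,1,-1,0,0,0,0,1,-1,0,0,0,0,1,-0.5,0,0,0,0,1,0,0,0,0,0,1], jaw=0.5)

```text
t: 30.4
tcp_pos: [0.4631, 0.0724, 0.3138]
ee_rot: [-2.669, -1.642, -0.018]
ft_force: [0.2, -0.0, 0.5]
opening: 0.0642
```

Emit:
send_rows(increments=[0,0,0,0,0,1,0,0,0,0,0,1,0,0,0,0,0,1,0,0,0,0,0,1,0,0,0,0,0,1])

```text
t: 30.82
tcp_pos: [0.4649, 0.0689, 0.3155]
ee_rot: [-3.02, -0.844, -0.032]
ft_force: [-0.4, 0.4, -0.2]
opening: 0.0641
```

Emit:
send_rows(increments=[0,0,0,0,0,1,0,0,0,0,0,1,0,0,0,0,0,1,0,0,0,0,0,1,0,0,0,0,0,1])

```text
t: 31.23
tcp_pos: [0.467, 0.0681, 0.317]
ee_rot: [-3.131, 0.011, -0.046]
ft_force: [0.5, 0.5, -0.3]
opening: 0.0641
```

```bash
python3 - <<'E'
from h import *
st()
im,P,r,o=cartons();S,_=eyes.snapshot("scene")
a=cv2.resize(im[130:230,150:350],None,fx=2,fy=2);b=cv2.resize(S[80:280,330:530],(400,400));H=np.zeros((400,800,3),np.uint8);H[:200,:400]=a;H[:,400:]=b;
H[200:310,:400]=cv2.resize(im[130:185,340:480],(400,110));cv2.imwrite('pics/t5.png',H)
delta([.583,-.130,.30],yawR(-8.8))
E
```

```text
31.23 [0.467  0.0681 0.317 ] [[1.0, -0.007, 0.029], [-0.007, -1.0, 0.01], [0.029, -0.01, -1.0]] [ 0.5  0.5 -0.3] 0.0641
carton [395. 257.] 116 [ 0.2764 -0.2502] yaw 13.1 bgr [ 41.5  45.  181. ]
carton [422. 288.] 119 [ 0.1747 -0.3362] yaw -39.0 bgr [ 41.5  44.5 176. ]
rows-sum shift [3.86 6.6  0.61] turn [-0.12 -0.27  1.45]
```

View pics/t5.png

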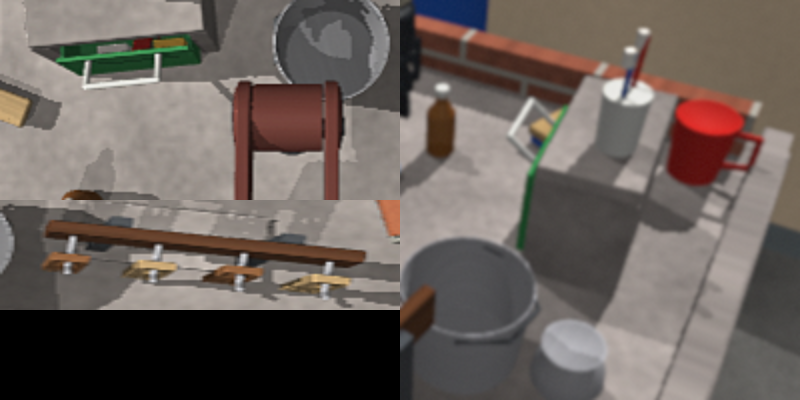

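The bin looks shut, with all carton colours inside at (140,45), and nothing around it is disturbed. Now the first comb, on the peg at +135.

Emit:
send_rows(increments=[0.6,1,0,-0.1,-0.3,0.8,0.6,1,0,0,0,0.6,0.6,1,0,0,0,0,0.6,1,0,0,0,0,0.6,1,0,0,0,0])

```text
t: 31.75
tcp_pos: [0.5429, -0.0894, 0.3177]
ee_rot: [-3.132, 0.199, -0.004]
ft_force: [-1.0, -0.2, -0.2]
opening: 0.0643
```

Emit:
send_rows(increments=[0.6,0.6,0,0,0,0,0,0,0,0,0,0,0,0,0,0,0,0])

```text
t: 32.0
tcp_pos: [0.5615, -0.1181, 0.3174]
ee_rot: [3.135, -0.197, 0.009]
ft_force: [0.2, 0.4, -0.7]
opening: 0.0639
```

```bash
python3 - <<'E'
from h import *
st();delta([.583,-.130,.21],yawR(-8.8))
E
```

```text
32.0 [ 0.5615 -0.1181  0.3174] [[0.992, -0.125, 0.006], [-0.125, -0.992, -0.001], [0.006, 0.0, -1.0]] [ 0.2  0.4 -0.7] 0.0639
rows-sum shift [0.74 0.3  3.58] turn [ 0.   -0.06  0.27]
```

Emit:
send_rows(increments=[0.7,0.3,0,0,0,0.25,0,0,1,0,0,0,0,0,0.7,0,0,0,0,0,0,0,0,0])

```text
t: 32.33
tcp_pos: [0.5829, -0.1284, 0.2678]
ee_rot: [3.132, -0.227, 0.02]
ft_force: [-0.8, -0.4, -0.9]
opening: 0.064
```

```bash
python3 - <<'E'
from h import *
st();delta([.583,-.130,.211],yawR(-8.8))
E
```

```text
32.33 [ 0.5829 -0.1284  0.2678] [[0.99, -0.144, 0.012], [-0.144, -0.99, -0.002], [0.012, 0.0, -1.0]] [-0.8 -0.4 -0.9] 0.064
rows-sum shift [-0.01  0.05  1.89] turn [ 0.   -0.12  0.09]
```

Emit:
send_rows(increments=[0,0,0.7,0,-0.1,0,0,0,0.7,0,0,0,0,0,0.3,0,0,0,0,0,0,0,0,0])

```text
t: 32.67
tcp_pos: [0.5832, -0.1248, 0.2187]
ee_rot: [3.134, -0.213, 0.007]
ft_force: [-0.7, -0.9, -0.7]
opening: 0.0641
```

Emit:
send_rows(increments=[0,0,0,0,0,0,0,0,0,0,0,0,0,0,0,0,0,0,0,0,0,0,0,0,0,0,0,0,0,0], jaw=-0.8)

```text
t: 33.08
tcp_pos: [0.585, -0.1257, 0.2255]
ee_rot: [3.129, -0.207, 0.019]
ft_force: [-1.1, -1.2, -1.0]
opening: 0.0391
```

```bash
python3 - <<'E'
from h import *
st()
S,_=eyes.snapshot("scene");cv2.imwrite('pics/s6.png',cv2.resize(S[170:370,210:410],(700,600)))
E
```

```text
33.08 [ 0.585  -0.1257  0.2255] [[0.991, -0.131, 0.012], [-0.131, -0.991, -0.007], [0.012, 0.005, -1.0]] [-1.1 -1.2 -1. ] 0.0391
```

View pics/s6.png

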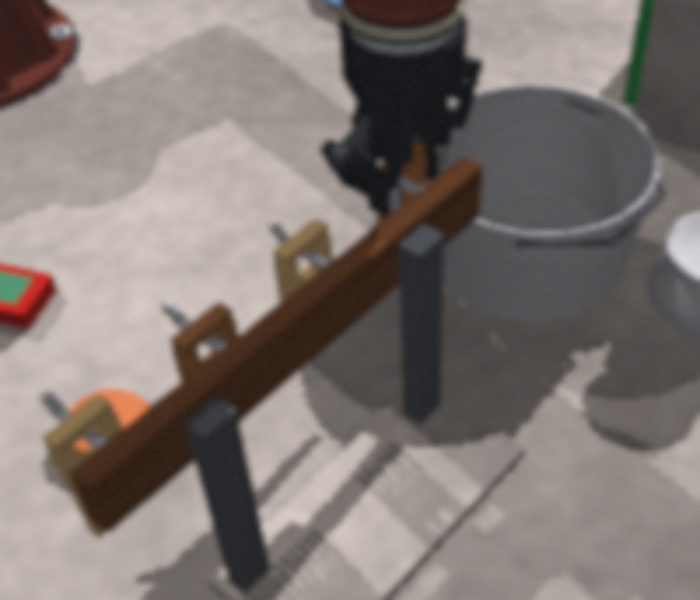

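The fingers hold the dark comb by its sides (39 mm), and the comb's top shows at (418,155). Lifting slightly before pulling out.

Emit:
send_rows(increments=[0,0,-0.25,0,0,0,0,0,-0.25,0,0,0,0,0,0,0,0,0])

```text
t: 33.38
tcp_pos: [0.5849, -0.1258, 0.2423]
ee_rot: [3.129, -0.206, 0.019]
ft_force: [-0.3, -0.3, 0.2]
opening: 0.0389
```

```bash
python3 - <<'E'
from h import *
st();delta([.585,-.1257,.243],yawR(-8.8))
E
```

```text
33.38 [ 0.5849 -0.1258  0.2423] [[0.991, -0.131, 0.012], [-0.131, -0.991, -0.007], [0.013, 0.005, -1.0]] [-0.3 -0.3  0.2] 0.0389
rows-sum shift [ 0.   -0.   -0.02] turn [ 0.05 -0.12  0.21]
```

Emit:
send_rows(increments=[-0.5,0,0,0,0,0,-0.5,0,0,0,0,0,-0.5,0,0,0,0,0,-0.5,0,0,0,0,0,-0.4,0,-0.2,0,0,0])

```text
t: 33.8
tcp_pos: [0.5145, -0.1151, 0.2498]
ee_rot: [3.131, -0.206, 0.029]
ft_force: [-0.3, -1.5, -0.4]
opening: 0.0393
```

Emit:
send_rows(increments=[0,0,-1,0,0,0,0,0,-1,0,0,0,0,0,0,0,0,0])

```text
t: 34.05
tcp_pos: [0.5096, -0.1127, 0.3109]
ee_rot: [-3.135, 0.206, -0.022]
ft_force: [0.1, -1.8, 0.5]
opening: 0.0395
```

```bash
python3 - <<'E'
from h import *
st();delta([.62,.012,.30],yawR(-8.8))
E
```

```text
34.05 [ 0.5096 -0.1127  0.3109] [[0.991, -0.131, 0.014], [-0.131, -0.991, -0.001], [0.014, -0.001, -1.0]] [ 0.1 -1.8  0.5] 0.0395
rows-sum shift [ 3.1  -4.6   0.41] turn [-0.01 -0.13  0.21]
```

Emit:
send_rows(increments=[0.3,-1,0,0,-0.1,0.2,0.5,-1,0,0,0,0,0.8,-1,0,0,0,0,1,-0.6,0,0,0,0,1,-0.4,0,0,0,0])

```text
t: 34.47
tcp_pos: [0.6359, -0.0083, 0.3173]
ee_rot: [-3.131, 0.252, -0.018]
ft_force: [-0.6, -0.4, 0.3]
opening: 0.0391
```

Emit:
send_rows(increments=[0.3,0,0,0,0,0,0,0,0,0,0,0])

```text
t: 34.63
tcp_pos: [0.6498, -0.0064, 0.3163]
ee_rot: [-3.129, 0.245, -0.023]
ft_force: [-1.6, -0.7, -0.7]
opening: 0.039
```

```bash
python3 - <<'E'
from h import *
st();delta([.65,.012,.15],yawR(-8.8))
E
```

```text
34.63 [ 0.6498 -0.0064  0.3163] [[0.988, -0.155, 0.015], [-0.155, -0.988, 0.002], [0.014, -0.004, -1.0]] [-1.6 -0.7 -0.7] 0.039
rows-sum shift [-0.17 -0.59  5.54] turn [-0.04 -0.13 -0.02]
```

Emit:
send_rows(increments=[-0.1,-0.55,0.3,0,-0.1,0,0,0,1,0,0,0,-0.1,0,1,0,0,0,0,0,1,0,0,0,-0.1,0,1,0,0,0])

```text
t: 35.05
tcp_pos: [0.6492, 0.0106, 0.1945]
ee_rot: [-3.127, 0.247, -0.036]
ft_force: [0.0, -0.8, -0.8]
opening: 0.0391
```

Emit:
send_rows(increments=[-0.1,0,0.5,0,0,0,0,0,0,0,0,0])

```text
t: 35.22
tcp_pos: [0.6385, 0.0108, 0.1699]
ee_rot: [-3.127, 0.249, -0.01]
ft_force: [-1.1, -0.4, -1.3]
opening: 0.0392
```

Emit:
send_rows(increments=[0,0,0,0,0,0,0,0,0,0,0,0,0,0,0,0,0,0,0,0,0,0,0,0,0,0,0,0,0,0], jaw=0.5)

```text
t: 35.63
tcp_pos: [0.6392, 0.0092, 0.175]
ee_rot: [-3.126, 0.253, -0.018]
ft_force: [0.5, 0.6, -0.9]
opening: 0.0638
```

Emit:
send_rows(increments=[0,0,-1,0,0,0,0,0,-1,0,0,0,0,0,-1,0,0,0,0,0,-1,0,0,0,0,0,-1,0,0,0])

```text
t: 36.05
tcp_pos: [0.6348, 0.0087, 0.3265]
ee_rot: [-3.126, 0.253, -0.004]
ft_force: [1.0, -0.8, 0.2]
opening: 0.0641
```

Emit:
send_rows(increments=[-0.7,0.3,-0.4,0,0,0,-1,1,0,0,0,0,-1,1,0,0,0,0,-0.8,1,0,0,0,0,0,1,0,0,0,0])

```text
t: 36.47
tcp_pos: [0.5159, -0.1006, 0.3576]
ee_rot: [-3.128, 0.235, -0.063]
ft_force: [0.5, 0.7, -0.5]
opening: 0.064
```

```bash
python3 - <<'E'
from h import *
st();delta([.5693,-.219,.21],yawR(-8.8))
im,P,r,o=cloud('top');S,_=eyes.snapshot("scene")
cv2.imwrite('pics/t7.png',np.hstack([cv2.resize(im[115:190,280:475],(500,300)),cv2.resize(S[190:290,320:410],(300,300))]))
E
```

```text
36.47 [ 0.5159 -0.1006  0.3576] [[0.988, -0.149, 0.04], [-0.15, -0.989, 0.001], [0.04, -0.007, -0.999]] [ 0.5  0.7 -0.5] 0.064
rows-sum shift [2.15 3.67 4.98] turn [-0.07 -0.38  0.03]
```

View pics/t7.png

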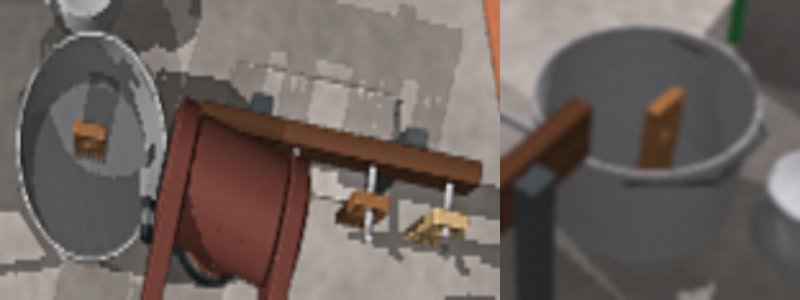

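The first comb stands inside the pail at left-crop (90,140). Second comb, on the +45 peg.

Emit:
send_rows(increments=[0.5,0.9,0.3,0,-0.35,0,0.5,0.9,0.3,0,0,0,0.5,0.9,0.3,0,0,0,0.5,0.7,0.3,0,0,0,0,0,0.3,0,0,0])

```text
t: 36.98
tcp_pos: [0.5683, -0.2182, 0.3236]
ee_rot: [3.132, -0.244, 0.042]
ft_force: [-0.9, -0.5, -1.3]
opening: 0.0639
```

Emit:
send_rows(increments=[0,0,0.3,0,0,0,0,0,0,0,0,0])

```text
t: 37.15
tcp_pos: [0.5692, -0.2181, 0.3127]
ee_rot: [-3.13, 0.245, -0.039]
ft_force: [-0.6, -1.2, -0.7]
opening: 0.0639
```

```bash
python3 - <<'E'
from h import *
st();delta([.5693,-.219,.211],yawR(-8.8))
E
```

```text
37.15 [ 0.5692 -0.2181  0.3127] [[0.987, -0.156, 0.025], [-0.156, -0.988, -0.0], [0.025, -0.004, -1.0]] [-0.6 -1.2 -0.7] 0.0639
rows-sum shift [-0.07  0.04  3.39] turn [-0.04 -0.23 -0.03]
```

Emit:
send_rows(increments=[0,0,0.8,0,-0.2,0,0,0,0.8,0,0,0,0,0,0.8,0,0,0,0,0,0.5,0,0,0,0,0,0.2,0,0,0])

```text
t: 37.57
tcp_pos: [0.574, -0.2126, 0.2238]
ee_rot: [-3.131, 0.236, -0.023]
ft_force: [0.2, 0.9, -0.0]
opening: 0.0639
```

```bash
python3 - <<'E'
from h import *
st();delta([.5693,-.219,.211],yawR(-8.8))
E
```

```text
37.57 [ 0.574  -0.2126  0.2238] [[0.989, -0.15, 0.015], [-0.15, -0.989, 0.0], [0.015, -0.003, -1.0]] [ 0.2  0.9 -0. ] 0.0639
rows-sum shift [-0.13  0.24  0.42] turn [-0.02 -0.14  0.03]
```

Emit:
send_rows(increments=[-0.12,0.22,0.2,0,-0.1,0,0,0,0.1,0,0,0])

```text
t: 37.73
tcp_pos: [0.569, -0.2164, 0.2142]
ee_rot: [-3.13, 0.231, -0.004]
ft_force: [-0.3, 0.4, 0.1]
opening: 0.064
```

Emit:
send_rows(increments=[0,0,0,0,0,0,0,0,0,0,0,0,0,0,0,0,0,0,0,0,0,0,0,0,0,0,0,0,0,0], jaw=-0.8)

```text
t: 38.15
tcp_pos: [0.5708, -0.2168, 0.2186]
ee_rot: [-3.132, 0.231, -0.013]
ft_force: [-0.6, 0.0, -0.3]
opening: 0.0388
```

Emit:
send_rows(increments=[0,0,-0.25,0,0,0,0,0,-0.25,0,0,0,0,0,0,0,0,0])

```text
t: 38.4
tcp_pos: [0.5711, -0.2172, 0.2361]
ee_rot: [-3.133, 0.231, -0.016]
ft_force: [0.3, -0.1, -0.0]
opening: 0.0389
```

Emit:
send_rows(increments=[-0.5,0,0,0,0,0,-0.5,0,0,0,0,0,-0.5,0,0,0,0,0,-0.5,0,0,0,0,0,-0.4,0,-0.2,0,0,0])

```text
t: 38.82
tcp_pos: [0.5006, -0.2073, 0.2442]
ee_rot: [3.131, -0.229, 0.025]
ft_force: [0.1, 0.6, -0.3]
opening: 0.0391
```

Emit:
send_rows(increments=[0,0,-1,0,0,0,0,0,-1,0,0,0,0,-0.5,-0.3,0,0,0,0,-1,0,0,0,0,0,-1,0,0,0,0])

```text
t: 39.23
tcp_pos: [0.5072, -0.1354, 0.3184]
ee_rot: [3.127, -0.245, 0.026]
ft_force: [-0.1, 1.2, 0.2]
opening: 0.039
```

Emit:
send_rows(increments=[0.2,-1,0,0,0,0,0.3,-1,0,0,0,0,0.6,-1,0,0,0,0,0.6,-1,0,0,0,0,0.6,-0.5,0,0,0,0])

```text
t: 39.65
tcp_pos: [0.5977, -0.0056, 0.3255]
ee_rot: [3.126, -0.247, 0.04]
ft_force: [0.5, 0.1, -0.3]
opening: 0.0393
```

```bash
python3 - <<'E'
from h import *
st();delta([.605,.045,.17],yawR(-8.8))
E
```

```text
39.65 [ 0.5977 -0.0056  0.3255] [[0.987, -0.157, 0.025], [-0.157, -0.988, -0.007], [0.026, 0.003, -1.0]] [ 0.5  0.1 -0.3] 0.0393
rows-sum shift [-0.16 -1.72  5.18] turn [ 0.03 -0.24 -0.04]
```

Emit:
send_rows(increments=[0,-0.8,0.3,0,-0.2,0,0,-0.4,0.7,0,0,0,0,0,1,0,0,0,0,0,1,0,0,0,0,0,1,0,0,0])

```text
t: 40.07
tcp_pos: [0.618, 0.0367, 0.2167]
ee_rot: [3.131, -0.236, 0.054]
ft_force: [0.1, -0.9, -1.6]
opening: 0.0396
```

Emit:
send_rows(increments=[0,0,0.8,0,0,0,0,0,0,0,0,0])

```text
t: 40.23
tcp_pos: [0.6147, 0.0375, 0.185]
ee_rot: [3.131, -0.234, 0.036]
ft_force: [-1.2, 0.4, -1.9]
opening: 0.0388
```

Emit:
send_rows(increments=[0,0,0,0,0,0,0,0,0,0,0,0,0,0,0,0,0,0,0,0,0,0,0,0,0,0,0,0,0,0], jaw=0.5)

```text
t: 40.65
tcp_pos: [0.6179, 0.037, 0.1916]
ee_rot: [3.131, -0.235, 0.049]
ft_force: [-0.2, -0.1, 0.5]
opening: 0.0642
```

Emit:
send_rows(increments=[0,0,-1,0,0,0,0,0,-1,0,0,0,0,0,-1,0,0,0,0,0,-1,0,0,0,0,0,-1,0,0,0])

```text
t: 41.07
tcp_pos: [0.6104, 0.0372, 0.3441]
ee_rot: [3.131, -0.237, 0.035]
ft_force: [0.0, 0.1, -0.3]
opening: 0.0639
```

Emit:
send_rows(increments=[0,1,0,0,0,0,-0.4,1,0,0,0,0,-0.4,1,0,0,0,0,-0.4,1,0,0,0,0,-0.4,1,0,0,0,0])

```text
t: 41.48
tcp_pos: [0.5483, -0.1042, 0.3655]
ee_rot: [3.13, -0.219, 0.1]
ft_force: [0.5, -0.5, -0.7]
opening: 0.0635
```

```bash
python3 - <<'E'
from h import *
st();delta([.5557,-.308,.30],yawR(-8.8))
E
```

```text
41.48 [ 0.5483 -0.1042  0.3655] [[0.988, -0.139, 0.063], [-0.139, -0.99, -0.007], [0.064, -0.002, -0.998]] [ 0.5 -0.5 -0.7] 0.0635
rows-sum shift [1.05 6.7  2.24] turn [-0.02 -0.61  0.13]
```

Emit:
send_rows(increments=[0.15,1,0.2,0,-0.5,0.1,0.15,1,0.3,0,-0.1,0,0.15,1,0.3,0,-0.1,0,0.15,1,0.3,0,0,0,0.15,1,0.3,0,0,0])

```text
t: 41.9
tcp_pos: [0.5466, -0.2634, 0.3361]
ee_rot: [3.128, -0.236, 0.012]
ft_force: [0.0, -0.4, 0.1]
opening: 0.0643
```

Emit:
send_rows(increments=[0.1,0.8,0.3,0,0,0,0,0.2,0.3,0,0,0,0,0,0,0,0,0])

```text
t: 42.15
tcp_pos: [0.5442, -0.302, 0.3197]
ee_rot: [3.123, -0.247, 0.018]
ft_force: [0.0, -0.5, -0.6]
opening: 0.0643
```

```bash
python3 - <<'E'
from h import *
st();delta([.5557,-.308,.212],yawR(-8.8))
im,P,r,o=cloud('top');S,_=eyes.snapshot("scene")
cv2.imwrite('pics/t8.png',np.hstack([cv2.resize(im[115:190,280:475],(500,300)),cv2.resize(S[190:290,320:410],(300,300))]))
E
```

```text
42.15 [ 0.5442 -0.302   0.3197] [[0.987, -0.157, 0.011], [-0.157, -0.988, -0.01], [0.012, 0.008, -1.0]] [ 0.  -0.5 -0.6] 0.0643
rows-sum shift [0.37 0.11 3.6 ] turn [ 0.08 -0.11 -0.04]
```

View pics/t8.png

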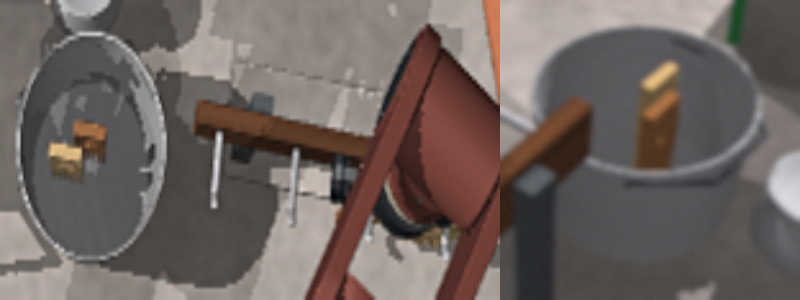

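Both combs stand in the pail, at left-crop (90,140) and (65,160), and the two left pegs are free. Third comb.

Emit:
send_rows(increments=[0.35,0.1,0.5,0,-0.1,0,0,0.05,0.8,0,0,0,0,0.05,0.8,0,0,0,0,0.05,0.7,0,0,0,0,0,0.4,0,0,0])

```text
t: 42.67
tcp_pos: [0.5632, -0.3061, 0.2375]
ee_rot: [3.116, -0.231, 0.038]
ft_force: [0.1, 0.6, -1.0]
opening: 0.064
```

```bash
python3 - <<'E'
from h import *
st();delta([.5557,-.308,.212],yawR(-8.8))
E
```

```text
42.67 [ 0.5632 -0.3061  0.2375] [[0.989, -0.147, 0.023], [-0.147, -0.989, -0.019], [0.025, 0.015, -1.0]] [ 0.1  0.6 -1. ] 0.064
rows-sum shift [-0.26  0.08  0.84] turn [ 0.15 -0.24  0.06]
```

Emit:
send_rows(increments=[-0.25,0.08,0.4,0.1,-0.2,0,0,0.05,0.3,0,0,0,0,0,0.1,0,0,0])

```text
t: 42.92
tcp_pos: [0.5557, -0.3055, 0.2123]
ee_rot: [3.131, -0.225, 0.003]
ft_force: [0.1, 0.1, 0.3]
opening: 0.0642
```

```bash
python3 - <<'E'
from h import *
st();delta([.5557,-.308,.212],yawR(-8.8))
E
```

```text
42.92 [ 0.5557 -0.3055  0.2123] [[0.99, -0.143, 0.002], [-0.143, -0.99, -0.003], [0.002, 0.003, -1.0]] [0.1 0.1 0.3] 0.0642
rows-sum shift [0.01 0.08 0.01] turn [ 0.03 -0.02  0.1 ]
```

Emit:
send_rows(increments=[0,0,0,0,0,0,0,0,0,0,0,0,0,0,0,0,0,0,0,0,0,0,0,0,0,0,0,0,0,0], jaw=-0.8)

```text
t: 43.33
tcp_pos: [0.5571, -0.306, 0.2153]
ee_rot: [3.129, -0.224, 0.009]
ft_force: [-0.3, -0.2, -0.5]
opening: 0.0393
```

Emit:
send_rows(increments=[0,0,-0.25,0,0,0,0,0,-0.25,0,0,0,0,0,0,0,0,0])

```text
t: 43.58
tcp_pos: [0.5574, -0.3063, 0.2329]
ee_rot: [3.128, -0.224, 0.012]
ft_force: [0.5, -1.3, -0.2]
opening: 0.039
```

Emit:
send_rows(increments=[-0.5,0,0,0,0,0,-0.5,0,0,0,0,0,-0.5,0,0,0,0,0,-0.5,0,0,0,0,0,-0.4,0,-0.2,0,0,0])

```text
t: 44.0
tcp_pos: [0.4869, -0.2967, 0.2414]
ee_rot: [3.125, -0.221, 0.021]
ft_force: [0.3, 0.5, -1.0]
opening: 0.0393
```

Emit:
send_rows(increments=[0,0,-1,0,0,0,0,0,-1,0,0,0,0,-0.5,-0.3,0,0,0,0,-1,0,0,0,0,0,-1,0,0,0,0])

```text
t: 44.42
tcp_pos: [0.4937, -0.2228, 0.3141]
ee_rot: [3.122, -0.238, 0.023]
ft_force: [-0.2, 0.6, -0.5]
opening: 0.0393
```

Emit:
send_rows(increments=[0.1,-1,0,0,0,0,0.1,-1,0,0,0,0,0.2,-1,0,0,0,0,0.2,-1,0,0,0,0,0.3,-1,0,0,0,0])

```text
t: 44.83
tcp_pos: [0.5435, -0.0676, 0.3146]
ee_rot: [3.123, -0.242, 0.031]
ft_force: [0.3, 0.0, 0.1]
opening: 0.0395
```

```bash
python3 - <<'E'
from h import *
st();delta([.60,.0,.185],yawR(-8.8))
E
```

```text
44.83 [ 0.5435 -0.0676  0.3146] [[0.988, -0.154, 0.019], [-0.154, -0.988, -0.011], [0.021, 0.008, -1.0]] [0.3 0.  0.1] 0.0395
rows-sum shift [ 1.43 -2.55  4.33] turn [ 0.08 -0.2  -0.01]
```

Emit:
send_rows(increments=[0.4,-0.8,0,0,-0.2,0,0.4,-0.8,0,0,0,0,0.4,-0.2,0.2,0,0,0,0,0,0.5,0,0,0,0,0,0,0,0,0])

```text
t: 45.25
tcp_pos: [0.5896, -0.003, 0.2927]
ee_rot: [3.132, -0.224, 0.002]
ft_force: [-0.9, -0.0, -1.3]
opening: 0.0391
```

```bash
python3 - <<'E'
from h import *
st();delta([.592,-.02,.185],yawR(-8.8))
E
```

```text
45.25 [ 0.5896 -0.003   0.2927] [[0.99, -0.142, 0.001], [-0.142, -0.99, -0.002], [0.002, 0.002, -1.0]] [-0.9 -0.  -1.3] 0.0391
rows-sum shift [0.15 0.54 3.59] turn [ 0.02 -0.02  0.1 ]
```

Emit:
send_rows(increments=[0,0.5,0.3,0,0,0.1,0,0,0.8,0,0,0,-0.1,0,0.8,0,0,0,-0.1,0,0.8,0,0,0,-0.1,0,0.5,0,0,0])

```text
t: 45.67
tcp_pos: [0.5814, -0.0183, 0.1995]
ee_rot: [3.129, -0.241, 0.023]
ft_force: [0.4, 0.3, -1.4]
opening: 0.0392
```

Emit:
send_rows(increments=[0,0,0,0,0,0,0,0,0,0,0,0,0,0,0,0,0,0,0,0,0,0,0,0,0,0,0,0,0,0], jaw=0.5)

```text
t: 46.08
tcp_pos: [0.5784, -0.021, 0.1982]
ee_rot: [3.127, -0.248, 0.016]
ft_force: [-0.9, -0.2, -0.5]
opening: 0.0639
```

Emit:
send_rows(increments=[0,0,-1,0,0,0,0,0,-1,0,0,0,0,0,-1,0,0,0,0,0,-1,0,0,0,-0.3,1,-0.6,0,0,0])

```text
t: 46.5
tcp_pos: [0.5636, -0.0457, 0.3411]
ee_rot: [3.131, -0.242, 0.012]
ft_force: [1.0, -0.9, 0.8]
opening: 0.0641
```

Emit:
send_rows(increments=[0,1,0.2,0,0,0,0,1,0.2,0,0,0,0,1,0.2,0,0,0,0,1,0.2,0,0,0,0,1,0.2,0,0,0])

```text
t: 46.92
tcp_pos: [0.5481, -0.1995, 0.334]
ee_rot: [3.121, -0.228, 0.071]
ft_force: [-0.1, -0.4, -0.1]
opening: 0.0643
```

Emit:
send_rows(increments=[0,1,0.2,0,-0.2,0,0,1,0.2,0,0,0,0,1,0.2,0,0,0,0,1,0,0,0,0,0,0,0,0,0,0])

```text
t: 47.33
tcp_pos: [0.5307, -0.331, 0.3245]
ee_rot: [3.112, -0.235, 0.056]
ft_force: [0.1, 0.6, 0.7]
opening: 0.0637
```

```bash
python3 - <<'E'
from h import *
st();delta([.542,-.397,.212],yawR(-8.8))
im,P,r,o=cloud('top');S,_=eyes.snapshot("scene")
cv2.imwrite('pics/t9.png',np.hstack([cv2.resize(im[115:190,280:475],(500,300)),cv2.resize(S[190:290,320:410],(300,300))]))
E
```

```text
47.33 [ 0.5307 -0.331   0.3245] [[0.988, -0.15, 0.034], [-0.149, -0.989, -0.022], [0.037, 0.017, -0.999]] [0.1 0.6 0.7] 0.0637
rows-sum shift [0.56 2.06 3.81] turn [ 0.16 -0.35  0.03]
```

View pics/t9.png

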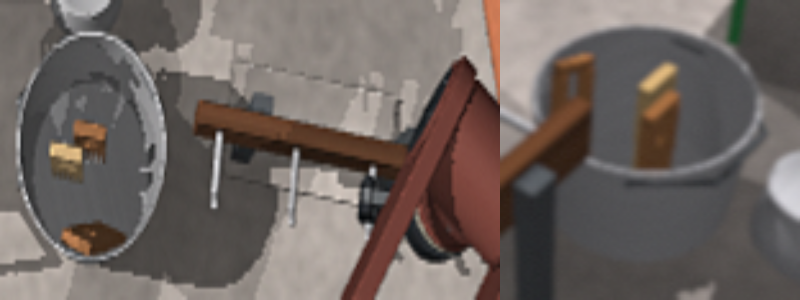

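Three combs are in the pail; the third leans on the front wall at left-crop (93,237), and I'll check its distance from the axis later. Fourth comb.

Emit:
send_rows(increments=[0.25,0.9,0.2,0.15,-0.35,0,0.25,0.9,0.3,0,0,0,0,0.1,0.5,0,0,0,0,0,0.7,0,0,0,0,0,0,0,0,0])

```text
t: 47.85
tcp_pos: [0.5415, -0.3809, 0.2769]
ee_rot: [-3.13, 0.222, -0.009]
ft_force: [-0.5, 0.7, -2.2]
opening: 0.0642
```

```bash
python3 - <<'E'
from h import *
st();delta([.542,-.397,.212],yawR(-8.8))
E
```

```text
47.85 [ 0.5415 -0.3809  0.2769] [[0.99, -0.141, 0.006], [-0.141, -0.99, 0.003], [0.005, -0.004, -1.0]] [-0.5  0.7 -2.2] 0.0642
rows-sum shift [0.08 0.54 2.16] turn [-0.04 -0.05  0.11]
```

Emit:
send_rows(increments=[0.05,0.55,0,0,0,0.1,0,0,0.6,0,0,0,-0.05,0.1,0.6,0,0,0,-0.05,0.1,0.5,0,0,0,0,0,0.2,0,0,0])

```text
t: 48.27
tcp_pos: [0.5421, -0.4018, 0.2271]
ee_rot: [3.13, -0.23, 0.024]
ft_force: [-1.0, 0.2, -0.8]
opening: 0.0641
```

```bash
python3 - <<'E'
from h import *
st();delta([.542,-.397,.212],yawR(-8.8))
E
```

```text
48.27 [ 0.5421 -0.4018  0.2271] [[0.989, -0.146, 0.015], [-0.146, -0.989, -0.004], [0.016, 0.002, -1.0]] [-1.   0.2 -0.8] 0.0641
rows-sum shift [-0.04 -0.16  0.5 ] turn [ 0.02 -0.15  0.07]
```

Emit:
send_rows(increments=[0,-0.12,0.3,0,-0.15,0,0,0,0.15,0,0,0])

```text
t: 48.43
tcp_pos: [0.5436, -0.3979, 0.2149]
ee_rot: [3.13, -0.23, 0.001]
ft_force: [-0.0, 0.2, -0.1]
opening: 0.0642
```

Emit:
send_rows(increments=[0,0,0,0,0,0,0,0,0,0,0,0,0,0,0,0,0,0,0,0,0,0,0,0,0,0,0,0,0,0], jaw=-0.8)

```text
t: 48.85
tcp_pos: [0.5457, -0.3975, 0.2177]
ee_rot: [3.128, -0.226, 0.005]
ft_force: [-0.4, -0.1, 0.4]
opening: 0.0393
```

Emit:
send_rows(increments=[0,0,-0.25,0,0,0,0,0,-0.25,0,0,0,0,0,0,0,0,0])

```text
t: 49.1
tcp_pos: [0.5458, -0.3975, 0.2348]
ee_rot: [3.128, -0.226, 0.006]
ft_force: [-0.1, -0.6, 0.1]
opening: 0.0395
```

Emit:
send_rows(increments=[-0.5,0,0,0,0,0,-0.5,0,0,0,0,0,-0.5,0,0,0,0,0,-0.5,0,0,0,0,0,-0.4,0,-0.2,0,0,0])

```text
t: 49.52
tcp_pos: [0.4749, -0.3877, 0.2433]
ee_rot: [3.125, -0.222, 0.014]
ft_force: [-0.5, -0.2, -1.6]
opening: 0.0392
```

Emit:
send_rows(increments=[0,0,-1,0,0,0,0,0,-1,0,0,0,0,-0.5,-0.3,0,0,0,0,-1,0,0,0,0,0,-1,0,0,0,0])

```text
t: 49.93
tcp_pos: [0.4814, -0.3144, 0.3159]
ee_rot: [3.121, -0.239, 0.015]
ft_force: [0.7, 0.9, -0.0]
opening: 0.039
```

Emit:
send_rows(increments=[0.1,-1,0,0,0,0,0.1,-1,0,0,0,0,0.1,-1,0,0,0,0,0.1,-1,0,0,0,0,0.2,-1,0,0,0,0])

```text
t: 50.35
tcp_pos: [0.5224, -0.1582, 0.3156]
ee_rot: [3.122, -0.244, 0.023]
ft_force: [0.1, -0.3, -1.0]
opening: 0.0394
```

Emit:
send_rows(increments=[0.3,-1,0,0,0,0,0.4,-0.8,0,0,0,0,0.4,-0.8,0,0,0,0,0,0,0,0,0,0])

```text
t: 50.68
tcp_pos: [0.5679, -0.0721, 0.3148]
ee_rot: [3.128, -0.233, 0.026]
ft_force: [-1.0, 0.6, -0.6]
opening: 0.0392
```

```bash
python3 - <<'E'
from h import *
st();delta([.63,-.032,.195],yawR(-8.8))
im,P,r,o=cloud('top')
for n,(u,v) in dict(c1=(315,149),c2=(306,153),c3=(316,173)).items(): print(n,onplane(r,o,u,v,.13),np.round(P[v-1:v+2,u-1:u+2,2],3).tolist())
E
```

```text
50.68 [ 0.5679 -0.0721  0.3148] [[0.989, -0.148, 0.016], [-0.148, -0.989, -0.006], [0.017, 0.004, -1.0]] [-1.   0.6 -0.6] 0.0392
rows-sum shift [ 1.78 -1.64  4.02] turn [ 0.04 -0.16  0.05]
c1 [0.62587891 0.01369485 0.13      ] [[0.138, 0.135, 0.135], [0.136, 0.132, 0.133], [0.088, 0.094, 0.079]]
c2 [0.61336612 0.04241163 0.13      ] [[0.134, 0.133, 0.131], [0.137, 0.133, 0.136], [0.133, 0.133, 0.143]]
c3 [0.5491346  0.01136658 0.13      ] [[0.088, 0.071, 0.075], [0.093, 0.095, 0.091], [0.116, 0.105, 0.106]]
```

Emit:
send_rows(increments=[0.6,-0.5,0,0,-0.15,0,0.6,-0.5,0,0,0,0,0.5,-0.4,0.2,0,0,0,0,0,0.5,0,0,0,0,0,0,0,0,0])

```text
t: 51.15
tcp_pos: [0.6221, -0.0381, 0.2918]
ee_rot: [3.125, -0.233, -0.007]
ft_force: [-0.2, -0.4, -1.9]
opening: 0.039
```

```bash
python3 - <<'E'
from h import *
st();delta([.632,-.03,.195],yawR(-8.8))
E
```

```text
51.15 [ 0.6221 -0.0381  0.2918] [[0.989, -0.148, -0.005], [-0.148, -0.989, -0.008], [-0.004, 0.008, -1.0]] [-0.2 -0.4 -1.9] 0.039
rows-sum shift [ 0.3  -0.34  3.22] turn [0.08 0.03 0.05]
```

Emit:
send_rows(increments=[0.2,-0.2,0.3,0,0,0,0,0,0.8,0,0,0,0,0,0.8,0,0,0,0,0,0.8,0,0,0,0,0,0.3,0,0,0])

```text
t: 51.57
tcp_pos: [0.6312, -0.0358, 0.2038]
ee_rot: [3.123, -0.239, 0.01]
ft_force: [-0.2, 0.0, -1.7]
opening: 0.0392
```

Emit:
send_rows(increments=[0,0,0,0,0,0,0,0,0,0,0,0,0,0,0,0,0,0,0,0,0,0,0,0,0,0,0,0,0,0], jaw=0.5)

```text
t: 51.98
tcp_pos: [0.6311, -0.0369, 0.2053]
ee_rot: [3.123, -0.242, 0.01]
ft_force: [-0.4, -0.1, -0.9]
opening: 0.0643
```

Emit:
send_rows(increments=[0,0,-1,0,0,0,0,0,-1,0,0,0,0,0,-1,0,0,0,0,0,-1,0,0,0,-0.3,1,-0.6,0,0,0])

```text
t: 52.4
tcp_pos: [0.6164, -0.0601, 0.3477]
ee_rot: [3.127, -0.235, 0.005]
ft_force: [0.2, -0.3, 0.9]
opening: 0.0639
```

Emit:
send_rows(increments=[-1,1,0,0,0,0,-1,1,0,0,0,0,-1,1,0,0,0,0,-1,1,0,0,0,0,-1,1,0,0,0,0])

```text
t: 52.82
tcp_pos: [0.4526, -0.1887, 0.3645]
ee_rot: [3.116, -0.221, 0.058]
ft_force: [-0.3, -0.7, 0.4]
opening: 0.0639
```

```bash
python3 - <<'E'
from h import *
st()
im,P,r,o=cloud('top');S,_=eyes.snapshot("scene")
np.savez('topE.npz',im=im,P=P,r=r,o=o)
z=np.load('top0.npz')
hs=lambda i:cv2.inRange(cv2.cvtColor(i,cv2.COLOR_BGR2HSV),(0,0,190),(180,50,255))[158:180,180:240]
for i in (z['im'],im):
    q=np.argwhere(hs(i)>0);print('handle px',q.min(0),q.max(0),q.mean(0))
Z=P[...,2];m=(Z>.13)&(Z<.15)&(np.hypot(P[...,0]-.62,P[...,1]-.012)<.12);m&=np.hypot(P[...,0]-.62,P[...,1]-.012)>.075
print('pail',cv2.minEnclosingCircle((P[m][:,:2]*1000).astype(np.float32)))
cv2.imwrite('pics/tE.png',np.hstack([cv2.resize(im[110:195,270:360],(420,400)),cv2.resize(S[180:300,310:420],(360,400))]))
E
```

```text
52.82 [ 0.4526 -0.1887  0.3645] [[0.989, -0.142, 0.036], [-0.141, -0.99, -0.02], [0.038, 0.014, -0.999]] [-0.3 -0.7  0.4] 0.0639
handle px [0 0] [16 59] [11.94814815 27.31111111]
handle px [0 0] [16 59] [11.41860465 27.6744186 ]
pail ((617.364501953125, 12.192699432373047), 95.22743225097656)
```

View pics/tE.png

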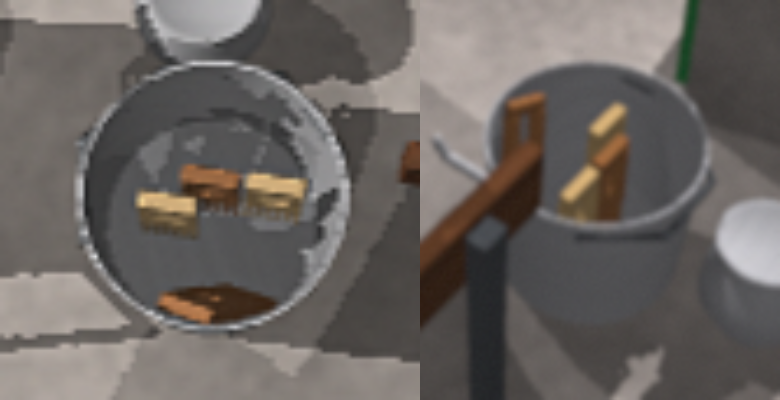

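All four combs stand or lean inside the pail (the three at about z 0.13, and one against its front wall). A comb flush with that wall has its middle about 75 mm from the axis, under the 85 mm limit. The pail has moved about 3 mm and the handle is back within half a pixel. Handing in.

```bash
python3 -c "
from h import *
s=st(); print(ctrl.job_done())"
```

```text
52.92 [ 0.4505 -0.1909  0.3645] [[0.988, -0.149, 0.034], [-0.148, -0.989, -0.021], [0.037, 0.016, -0.999]] [ 0.3  0.5 -0. ] 0.0641
the job is handed in; nothing more can be done
None
```

I tilted the bin out to about its stop and dropped in the yellow and white cartons and the red one farthest from the base. Then I pushed the bin shut and moved all four combs off their pegs into the pail. The job was handed in at 52.9 s; it reports no verdict.

**Last checks**
- **Bin:** the white handle is back within half a pixel of where it began, and the push ended at 28 N against the shut stop. All three cartons were seen inside just before I shut it.
- **Combs:** all four are in the pail. Three stand near the middle and one leans on the front wall. I worked out its middle at about 75 mm from the axis from the pail's shape; I did not measure it.
- **Pail and bystanders:** the pail's rim centre moved about 3 mm, which is within depth noise, and the pail is upright. The bystanders looked unmoved in the pictures along the way; I did not measure them again at the end.
- **Gripper:** it was open and clear of everything at hand-in.

No check failed or disagreed. Contact force peaked at about 28 N, at the shut stop. The third carton met about 19 N just before I let it go, probably from touching the two already in the bin.

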